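# Knock the jammed mixing balls out of a dispensing tube

### The job

Open the blue parts box by its lid until the lid rests back on its stop. Then take the dispensing tube from its cradle, tip it mouth down at the box's front edge and tap its rim on that edge until the jammed steel ball comes loose and all three balls have dropped into the box. Lay the empty tube back in its cradle the way it lay, leave the lid open, and don't disturb the other things on the bench.

Things in the scene. Friction and masses are not known exactly. Their poses are not given: they have to be found in the camera images.
- box: blue parts box fixed to the bench, 130 (x) x 140 (y) x 80 mm high, walls and floor 5 mm, open under its lid. Origin: centre of its underside. Front wall on the -x side (outer face x = -65 mm, top edge z = 80 mm); the lid's hinge runs along y at the top of the +x side. The bench before the front wall is bare.
- lid (a joint): lid angle in rad: 0 shut, grows as its front edge is lifted up and over the hinge; stop at 1.9. The lid (150 g, free hinge) falls shut when let go below about 1.4 and falls back onto its stop when let go beyond about 1.6.
- lid_handle (a point): centre of the head of the black knob on the lid (28 mm across, 16 mm thick, axis square to the lid); 35 mm off the lid's outer face, 100 mm from the hinge, 30 mm from the lid's front edge. The lid is 8 mm thick.
- lid_hinge (a point): point on the lid's hinge axis at mid-width, at the top of the box's far wall (0.5 mm above the rim). The axis is the box's y axis; a positive turn about +y opens.
- tube: dispensing tube, about 120 g, 120 mm long, lying in the cradle. Origin on its axis at mid-length, x to the open mouth. x = -60 to -11 mm: solid green square grip 32 x 32 mm, faces square to y and z; -11 to 52: clear round barrel, 32 mm outside, 22 mm bore; 52 to 60: white mouth flange 44 mm across, same bore. A steel ball is jammed in its neck, two white balls behind it.
- tube_mouth (a point): centre of the tube's open mouth, 60 mm from its origin along x. To free the balls: tip the mouth 40 to 50 degrees below level and bring the rim briskly (0.15 to 0.3 m/s) against a hard edge so that it stops dead. Each tap drives the steel ball on by 1 to 6 mm, more when faster; 2 to 10 taps are needed. Then all balls roll out at that tip within half a second, so keep the mouth over the box.
- ball_steel: steel ball, 20 mm across, 32 g; origin at its centre. Jammed in the tube about 36 mm from the tube's origin towards the mouth; free once past about 50 mm. Tipping alone or pressing without a jolt does not free it; the jolt of a tap does.
- ball_white1: white ceramic ball, 18 mm across, 12 g, origin at its centre, just behind the steel ball.
- ball_white2: white ceramic ball, 18 mm across, 12 g, origin at its centre, behind the other white ball.
- cradle: fixed cradle: aluminium plate 140 x 70 x 6 mm, two orange U-shaped saddles, 10 mm long, at x = 30 mm (under the barrel) and -53 mm (under the grip's end). Origin: centre of its underside. Saddle floors at z = 34 mm, 42 mm wide between cheeks that rise to z = 46 mm. The tube lies along x, mouth to +x, its origin over the cradle's within 5 mm, axis at z = 50 mm.
- bottle_a: white plastic bottle, 48 mm across, 126 mm tall, white cap; a bystander. Origin at the centre of its underside.
- bottle_b: the same bottle with a red cap; a bystander. Origin at the centre of its underside.
- bottle_c: the same bottle with a grey cap; a bystander. Origin at the centre of its underside.
- tape_roll: yellow roll of packing tape lying flat, 90 mm across, 48 mm high; a bystander. Origin at the centre of its underside.
- screwdriver: screwdriver lying flat, about 200 mm long; a bystander. Origin at its middle.
- jar: small glass jar with blue cap, 60 mm across, 70 mm high; a bystander. Origin at the centre of its underside.
There are look-alikes about, which are no part of the job. Leave any white look-alike of the box alone.

How it is judged:
By the outcome, as a careful person would: the job done as asked, in the order asked, and still so for the second after the job is handed in, with the robot touching nothing.
It also fails if it takes over 61 s, if anything falls off the work surface, if the arm or the gripper's body presses on something with over 40 N, if the wrist force passes 120 N, or if a joint passes its speed limit or range.

### The arm

A 7-joint arm with a two-finger parallel gripper is mounted at the origin on the work surface. World frame = base frame: x ahead of the robot, y to its left, z up, the work surface at z = 0. Lengths are in m, angles in rad, forces in N, time in s.
With the tool pointing down it reaches from about 0.425 to 0.875 m from the base axis. Payload 4.7 kg.
Tool frame: the origin (TCP) lies midway between the tips of the shut fingers; the grasp point (between the pads) lies 19 mm behind it; y points along the fingers, z is the direction in which the jaws open and shut, and the axes are right-handed (so a half turn about y gives the same grasp; the last joint's range is limited). The gripper opens to 87 mm and grips with 3 to 60 N. Pads are 19 mm wide; open, the fingers measure 117 mm over their backs; the gripper's body (75 mm by 190 mm) begins 51 mm behind the grasp point.
Start: joints at [1.359, 0.321, -0.07, 1.45, 0.023, 1.371, -0.057], TCP at [0.146, -0.634, 0.223] pointing down, gripper open.
Joint ranges: [-2.86, 2.86], [-0.3, 2.09], [-1.38, 1.24], [0.06, 2.45], [-1.56, 4.7], [0.09, 2.05], [-2.69, 2.69]. Speed limits (rad/s): [2.57, 2.57, 3.14, 3.14, 3.14, 3.14, 3.14].

### API

Orientations are given as a rotation vector (axis times angle).
In Python, from bench import ctrl gives the robot as it stands.
- The arm moves only by the tool play_rows, never from a script. Its arguments are lists of equal length, an entry for each row: "translation": the shift along the tool's x, y, z in mm, a list of three; "turn": the turn, a rotation vector about the tool's x, y, z in rad, a list of three; "fingers": the opening, from -1 (shut) to 1 (fully open), so that 0 is half open. In form: {"translation": [[dx, dy, dz], ...], "turn": [[wx, wy, wz], ...], "fingers": [fingers, ...]}. A call has exactly 10 rows; each row shifts and turns the commanded pose from where the row before left it, along the tool's axes as they then stand; what a row does not reach is not made up. A row lasts 1/12 s, in which the tool goes at most 41.7 mm and 7.16 degrees, less where a joint would pass 70% of its speed; a pose out of reach is approached as far as the arm can. A call with a gripper value outside its range is refused whole. The fingers move at their own pace and stop on an object; "grip_force" is the grip in N (left out, the last holds). Time passes only in rows, so rows that do not move let the fingers close, or fill a call up. It gives the time, the measured TCP pose, the force and the opening at its end, in the units of the state.
- ctrl.get_state(): the state, without advancing time (a new reading comes with each control period).
- ctrl.get_image(name): name is "scene" or "top" or "wrist"; returns the picture (420x560x3 uint8, blue, green, red); there is no depth.
- ctrl.camera_info(name): a dict with "camera_matrix" (3x3 intrinsics, pixels), "k1" (the pictures are not rectified: a ray, as slopes to the right and down, at radius r is drawn at 1 + k1 r^2 times it, then the intrinsics apply), "R" (3x3) and "t" (3): a world point X has camera coordinates R X + t. Camera axes: x right, y down, z forward; pixel columns grow to the right and rows downward; lengths in m; the calibration is good to about 2 mm. A picture is of the moment at which its call begins: read the wrist's pose just before it. camera_info takes no time and is no camera call; for the wrist camera it gives the pose at the moment of the call.
- ctrl.close_job(): hands the job in, once; it reports no verdict.
The state is a dict: "time": time; "joint_positions": joint angles; "qd": joint speeds; "joint_torque": joint torques, N m; "position": TCP position; "tool_rot": TCP orientation; "ft_force": force on the tool from outside, world axes, zero at the start; "torque": the same for the moment, N m; "grip_width": opening from 0.0 (shut) to 1.0 (fully open).
Only numpy, scipy, OpenCV 4.12 (cv2) and the standard library are available. Lean on these libraries where they do the work, as an engineer would, in place of code of your own. Each camera call takes 0.05 s, during which the arm holds its last target.

## Working session

There is one attempt and no reset: what is moved stays moved. The work goes in short steps, Python scripts to look and compute and a tool call to move; the robot and the scene stay as the last step left them, time stands still between calls to the robot, and variables do not carry over. Pictures are saved under pics/ and viewed, and the job is handed in when it is done.

Besides the shell and the picture viewer there is one more tool, called after "Call:" as name(argument=value, ...), one argument or row to a line, values as JSON. play_rows: Moves the arm, as the interface text tells. Its arguments: {"type":"object","properties":{"translation":{"type":"array"},"turn":{"type":"array"},"fingers":{"type":"array"},"grip_force":{"type":"number"}},"required":["translation","turn","fingers"]}

```bash
ls; mkdir -p pics
python3 - <<'E'
from bench import ctrl
import cv2,numpy as np
print(ctrl.get_state())
for n in ["scene","top","wrist"]:
    ci=ctrl.camera_info(n); print(n,ci)
    cv2.imwrite(f"pics/{n}0.png",ctrl.get_image(n))
E
```

```text
pics
{'time': 0.0, 'joint_positions': array([ 1.35911383,  0.32185673, -0.07007321,  1.45166171,  0.02260931,
        1.37077207, -0.05686558]), 'qd': array([ 7.66506194e-04, -8.54084814e-04,  1.22349031e-03,  9.47581422e-04,
       -8.08643092e-05,  1.16550029e-03,  7.29458002e-04]), 'joint_torque': array([-7.83004598e-04, -4.91286743e+01, -4.04282100e-01, -3.12535787e+01,
       -6.41412777e-02,  4.35484049e-02,  1.28692800e-04]), 'position': array([ 0.14533553, -0.63298963,  0.22144618]), 'tool_rot': array([-0.23871561,  2.10402956, -2.10004495]), 'ft_force': array([ 0.46810449,  0.38911738, -0.29199996]), 'torque': array([ 0.0602878 , -0.00590745,  0.01531302]), 'grip_width': 0.998300146364734}
scene {'camera_matrix': array([[543.23782071,   0.        , 274.56692691],
       [  0.        , 543.23782071, 211.38897626],
       [  0.        ,   0.        ,   1.        ]]), 'k1': -0.09428709671246968, 'R': array([[ 0.8951213 ,  0.44535696,  0.02037239],
       [ 0.26808495, -0.5011864 , -0.82276525],
       [-0.35621387,  0.74193623, -0.56801612]]), 't': array([-0.48777931,  0.00535362,  1.32022071])}
top {'camera_matrix': array([[379.33530453,   0.        , 277.63394593],
       [  0.        , 379.33530453, 208.21691263],
       [  0.        ,   0.        ,   1.        ]]), 'k1': -0.04926818272364517, 'R': array([[ 0.00515165, -0.99996001,  0.00730968],
       [-0.99168837, -0.00604852, -0.12852075],
       [ 0.12855982, -0.00658683, -0.99167988]]), 't': array([0.05851407, 0.47533182, 1.02212008])}
wrist {'camera_matrix': array([[290.11161775,   0.        , 278.7261122 ],
       [  0.        , 290.11161775, 205.92975726],
       [  0.        ,   0.        ,   1.        ]]), 'k1': -0.05808819284271356, 'R': array([[ 0.22482362, -0.97439744, -0.00199194],
       [-0.93982969, -0.21738656,  0.2635588 ],
       [-0.25724405, -0.05738216, -0.96464127]]), 't': array([-0.648738  , -0.03299556,  0.38949847])}
```

View pics/scene0.png

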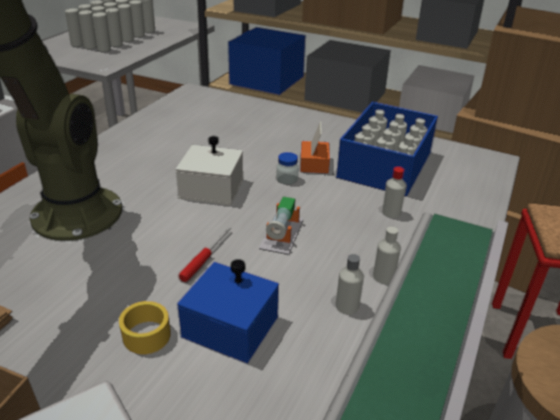

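View pics/top0.png

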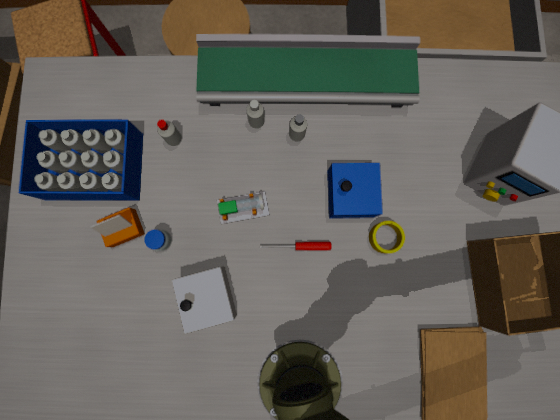

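View pics/wrist0.png

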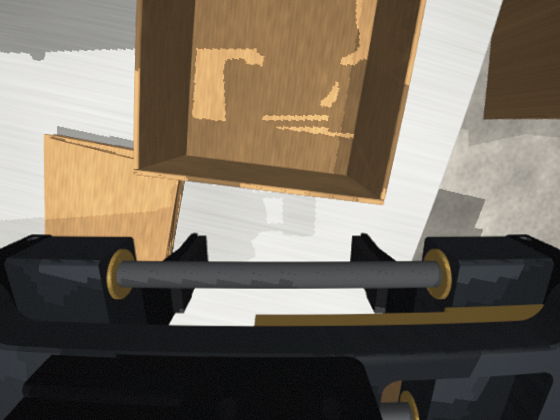

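The scene view shows the blue box with its knob at about (238,270) and the tube with its green grip at about (287,208). In the top view the box is at about (356,190), the knob at (346,186) and the tube at about (243,207). Next I'll measure them.

```bash
cat > h.py <<'E'
from bench import ctrl
import cv2,numpy as np
from scipy.spatial.transform import Rotation as Rn
def ray(ci,px):
    K=np.array(ci["camera_matrix"]);R=np.array(ci["R"]);t=np.array(ci["t"])
    n=cv2.undistortPoints(np.array(px,float).reshape(-1,1,2),K,np.array([ci["k1"],0,0,0.])).reshape(-1,2)
    d=np.c_[n,np.ones(len(n))]@R
    return -R.T@t,d
def plane(ci,px,z):
    c,d=ray(ci,px); return c+d*((z-c[2])/d[:,2])[:,None]
def tri(ci1,p1,ci2,p2):
    c1,d1=ray(ci1,[p1]);c2,d2=ray(ci2,[p2]);d1=d1[0];d2=d2[0]
    s=np.linalg.lstsq(np.c_[d1,-d2],c2-c1,rcond=None)[0]
    a=c1+s[0]*d1;b=c2+s[1]*d2
    return (a+b)/2,np.linalg.norm(a-b)
def proj(ci,X):
    K=np.array(ci["camera_matrix"]);R=np.array(ci["R"]);t=np.array(ci["t"])
    return cv2.projectPoints(np.array(X,float).reshape(-1,1,3),cv2.Rodrigues(R)[0],t,K,np.array([ci["k1"],0,0,0.]))[0].reshape(-1,2)
E
python3 - <<'E'
import cv2
s=cv2.imread('pics/scene0.png');t=cv2.imread('pics/top0.png')
a=cv2.resize(s[180:360,160:400],None,fx=3.3,fy=3.3,interpolation=cv2.INTER_CUBIC)
cv2.imwrite('pics/sc1.png',a)
a=cv2.resize(t[120:260,200:410],None,fx=3.8,fy=3.8,interpolation=cv2.INTER_CUBIC)
cv2.imwrite('pics/tc1.png',a)
E
```

```text
(no output)
```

View pics/sc1.png

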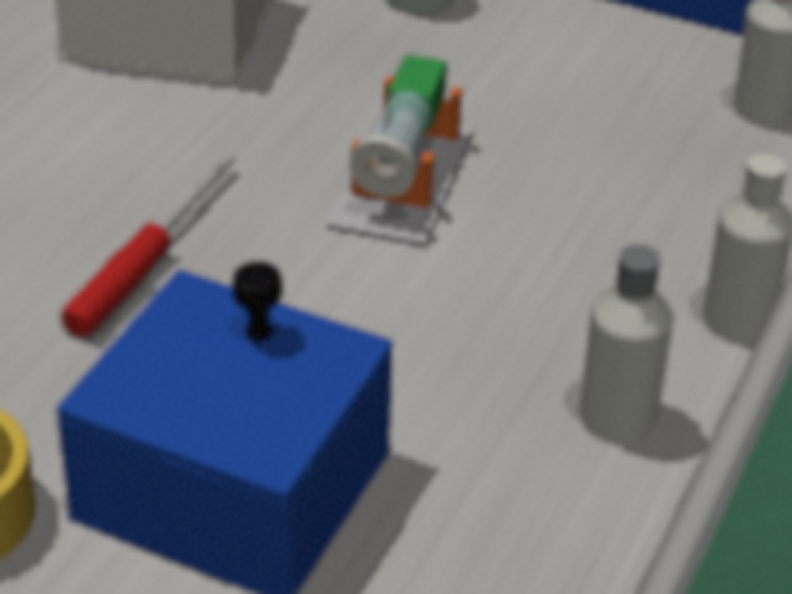

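View pics/tc1.png

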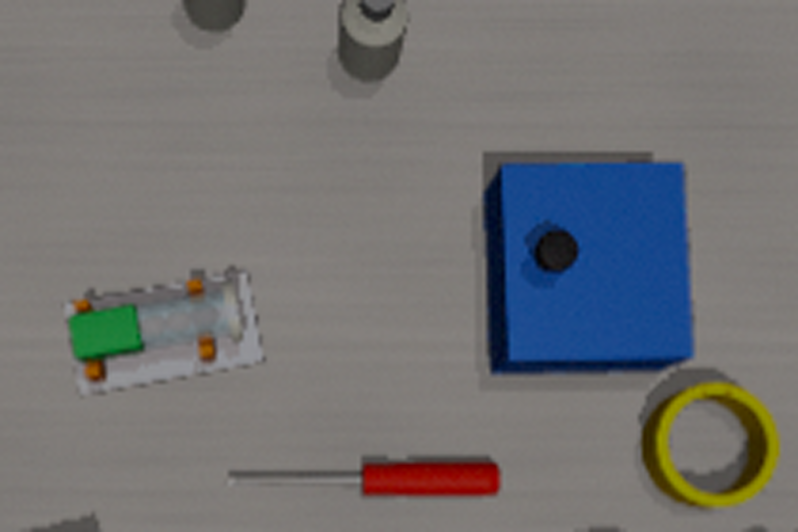

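The crops show the lid's corners and the knob on the +y side, so the box front faces the cradle. The tube mouth points towards the box.

Run:
```python
from h import *
T=ctrl.camera_info("top");S=ctrl.camera_info("scene")
tc=lambda p:(np.array(p)+.5)/3.8-.5+[200,120]
sc=lambda p:(np.array(p)+.5)/3.3-.5+[160,180]
top=cv2.imread('pics/top0.png');scn=cv2.imread('pics/scene0.png')
L=plane(T,tc([(500,163),(683,162),(692,358),(508,362)]),0.0885);print("lid top view\n",L.round(4),L.mean(0))
L2=plane(S,sc([(392,343),(290,492),(62,408),(182,270)]),0.0885);print("lid scene\n",L2.round(4),L2.mean(0))
for l in(L,L2): print([np.linalg.norm(l[i]-l[i-1]).round(4) for i in range(4)], [np.degrees(np.arctan2(*(l[i]-l[i-1])[[1,0]])).round(1) for i in range(4)])
k=tri(T,tc((556,251)),S,sc((258,287)));print("knob",k)
# tube
g=lambda im:cv2.inRange(cv2.cvtColor(im,cv2.COLOR_BGR2HSV),(50,120,40),(75,255,255))
m=g(top)[190:230,200:280]; c=max(cv2.findContours(m,0,1)[0],key=cv2.contourArea);r=cv2.minAreaRect(c);print(r)
print("grip top c",plane(T,np.array([r[0]])+[200,190],0.066), plane(T,cv2.boxPoints(r)+[200,190],0.066))
print("mouth tri",tri(T,tc((237,308)),S,sc((385,165))))
cc=plane(T,tc([(67,302),(247,268),(264,362),(83,394)]),0.006);print("plate\n",cc.round(4),cc.mean(0))
print([np.degrees(np.arctan2(*(cc[i]-cc[i-1])[[1,0]])).round(1) for i in range(4)],[np.linalg.norm(cc[i]-cc[i-1]).round(4) for i in range(4)])
# orange saddles
hs=cv2.cvtColor(top,cv2.COLOR_BGR2HSV);m=cv2.inRange(hs,(5,150,80),(20,255,255))[180:235,210:280]
for c in cv2.findContours(m,0,1)[0]:
    M=cv2.moments(c)
    if M['m00']>0: p=(M['m10']/M['m00']+210,M['m01']/M['m00']+180);print("sad",p,M['m00'],plane(T,[p],0.046))
print("bystanders: gray bottle",plane(T,[(298,122)],.126),"white",plane(T,[(255,105)],.126), "sd",plane(T,[(261,245),(331,246)],.015),"tape",plane(T,[(388,237)],.048))
print(Rn.from_rotvec(ctrl.get_state()["tool_rot"]).as_matrix().round(3))
print("wristcam centre",-np.array(ctrl.camera_info("wrist")["R"]).T@ctrl.camera_info("wrist")["t"])
```

```text
lid top view
 [[ 0.5913 -0.0808  0.0885]
 [ 0.5933 -0.2104  0.0885]
 [ 0.4542 -0.2124  0.0885]
 [ 0.4507 -0.0844  0.0885]] [ 0.52238983 -0.14699442  0.0885    ]
lid scene
 [[ 0.5921 -0.0829  0.0885]
 [ 0.5956 -0.2074  0.0885]
 [ 0.4593 -0.2113  0.0885]
 [ 0.4557 -0.0835  0.0885]] [ 0.52567728 -0.14628959  0.0885    ]
[np.float64(0.1407), np.float64(0.1296), np.float64(0.1391), np.float64(0.128)] [np.float64(1.5), np.float64(-89.1), np.float64(-179.2), np.float64(91.6)]
[np.float64(0.1364), np.float64(0.1246), np.float64(0.1364), np.float64(0.1278)] [np.float64(0.3), np.float64(-88.4), np.float64(-178.4), np.float64(91.6)]
knob (array([ 0.52273017, -0.11198781,  0.12357869]), np.float64(0.0016415303648733269))
((27.418920516967773, 17.013513565063477), (12.001126289367676, 17.91948890686035), 80.53767395019531)
grip top c [[0.47281986 0.19607265 0.066     ]] [[0.48470334 0.2227511  0.066     ]
 [0.49298774 0.17540472 0.066     ]
 [0.46097622 0.16949404 0.066     ]
 [0.4527493  0.21665181 0.066     ]]
mouth tri (array([0.49381351, 0.10487603, 0.05451385]), np.float64(0.0035997998841522
[... 252 characters left out ...]
4(0.1373), np.float64(0.0723), np.float64(0.1367)]
sad (224.4, 217.1) 10.0 [[0.44768603 0.20623343 0.046     ]]
sad (254.0, 211.25925925925927) 9.0 [[0.46421216 0.12576557 0.046     ]]
sad (221.26666666666665, 200.0) 5.0 [[0.49475043 0.21592312 0.046     ]]
sad (250.87878787878788, 195.1818181818182) 5.5 [[0.50861397 0.13492178 0.046     ]]
bystanders: gray bottle [[0.6894587  0.00992079 0.126     ]] white [[0.73516618 0.12257883 0.126     ]] sd [[ 0.37354735  0.10682112  0.015     ]
 [ 0.37172963 -0.08819035  0.015     ]] tape [[ 0.39562327 -0.2392443   0.048     ]]
[[-0.975 -0.     0.224]
 [-0.224  0.001 -0.975]
 [ 0.    -1.    -0.001]]
wristcam centre [ 0.21504806 -0.61698655  0.38327515]
```

Measured positions (x, y in m, world frame):
- **Box:** centre about (0.523, -0.147), front facing +y with the edge at y ≈ -0.082.
- **Knob:** about (0.5227, -0.112, 0.1236).
- **Tube:** origin about (0.480, 0.161), axis at -79.5°.

Next I'll write a row planner.

```bash
cat > plan.py <<'E'
from h import *
# helper: compute rows from the current pose to world targets
def down(jaw_deg,pitch=0.0):
    """tool pointing down, tool z along jaw_deg; then pitched by +pitch about tool z"""
    a=np.radians(jaw_deg);z=np.array([np.cos(a),np.sin(a),0]);y=np.array([0,0,-1.]);x=np.cross(y,z)
    return Rn.from_matrix(np.c_[x,y,z])*Rn.from_rotvec([0,0,pitch])
def rows(segs,p=None,R=None,dec=1):
    """segs: list of (pos_tcp, Rot, n) or (posfunc..). linear interp; prints rounded rows"""
    if p is None:
        s=ctrl.get_state();p=s["position"].copy();R=Rn.from_rotvec(s["tool_rot"])
    TT=[];WW=[]
    for (P,Q,n) in segs:
        p0=p.copy();R0=R
        rv=(R0.inv()*Q).as_rotvec()
        for i in range(1,n+1):
            Pi=p0+(np.array(P)-p0)*i/n;Qi=R0*Rn.from_rotvec(rv*i/n)
            t=np.round(R.inv().apply(Pi-p)*1000,dec);w=np.round((R.inv()*Qi).as_rotvec(),3)
            TT.append(t.tolist());WW.append(w.tolist())
            p=p+R.apply(t/1000);R=R*Rn.from_rotvec(w)
    f=lambda L:str([[ (int(v) if v==int(v) else v) for v in r] for r in L]).replace(" ","")
    for k in range(0,len(TT),10): print(f(TT[k:k+10]),"\n",f(WW[k:k+10]))
    print("end",p.round(4),"max step",max(np.linalg.norm(t) for t in TT),"turn",max(np.linalg.norm(t) for t in WW))
    return p,R
def tcp(g,R,d=0.019): return np.array(g)+R.apply([0,d,0])
E
python3 - <<'E'
from plan import *
R=down(1.2)
rows([((.5227,-.112,.20),R,20)],dec=0)
E
```

```text
[[-24,1,-21],[-26,1,-20],[-27,1,-17],[-28,1,-16],[-29,2,-14],[-30,1,-12],[-30,1,-10],[-32,1,-7],[-31,1,-6],[-32,1,-3]] 
 [[0,-0.068,0],[0,-0.069,0],[0,-0.068,0],[0,-0.068,0],[0,-0.068,0],[0,-0.069,0],[0,-0.068,0],[0,-0.068,0],[0,-0.069,-0.001],[0.001,-0.068,0]]
[[-32,1,-1],[-33,1,1],[-32,1,3],[-31,1,5],[-31,2,8],[-31,1,10],[-30,1,12],[-29,1,13],[-28,1,16],[-27,1,18]] 
 [[0,-0.068,0],[0,-0.069,0],[0,-0.068,0],[0,-0.068,0],[0,-0.068,0],[0,-0.069,0],[0,-0.068,0],[0,-0.068,0],[0,-0.069,0],[0,-0.068,0]]
end [ 0.5229 -0.1122  0.1999] max step 33.03028912982749 turn 0.06900724599634447
```

Call:
play_rows(
  translation=[
    [-24,0,-21],
    [-26,0,-20],
    [-27,0,-17],
    [-28,0,-16],
    [-29,0,-14],
    [-30,0,-12],
    [-30,0,-10],
    [-32,0,-7],
    [-31,0,-6],
    [-32,0,-3],
  ],
  turn=[
    [0,-0.068,0],
    [0,-0.069,0],
    [0,-0.068,0],
    [0,-0.068,0],
    [0,-0.068,0],
    [0,-0.069,0],
    [0,-0.068,0],
    [0,-0.068,0],
    [0,-0.069,0],
    [0,-0.068,0],
  ],
  fingers=[1,1,1,1,1,1,1,1,1,1],
  grip_force=25,
)

```text
time: 0.98
position: [0.3345, -0.3717, 0.2224]
tool_rot: [-0.822, 1.676, -1.676]
ft_force: [0.8, -0.5, -0.4]
grip_width: 0.998
```

Call:
play_rows(
  translation=[
    [-32,2,-1],
    [-33,2,1],
    [-32,2,3],
    [-31,2,5],
    [-31,2,8],
    [-31,2,10],
    [-30,2,12],
    [-29,2,13],
    [-28,2,16],
    [-27,2,18],
  ],
  turn=[
    [0,-0.068,0],
    [0,-0.069,0],
    [0,-0.068,0],
    [0,-0.068,0],
    [0,-0.068,0],
    [0,-0.069,0],
    [0,-0.068,0],
    [0,-0.068,0],
    [0,-0.069,0],
    [0,-0.068,0],
  ],
  fingers=[0.5,0.5,0.5,0.5,0.5,0.5,0.5,0.5,0.5,0.5],
)

```text
time: 1.82
position: [0.5235, -0.1113, 0.2024]
tool_rot: [-1.221, 1.191, -1.192]
ft_force: [0.1, -1.2, -0.2]
grip_width: 0.749
```

Run:
```python
from plan import *
s=ctrl.get_state();print(s["time"],s["position"],s["joint_positions"].round(3),s["ft_force"],s["grip_width"])
ci=ctrl.camera_info("wrist");im=ctrl.get_image("wrist");cv2.imwrite("pics/w1.png",im)
print(proj(ci,[(.5227,-.112,.1315)]))
R=down(1.2); rows([(tcp((.5227,-.112,.1225),R),R,8)])
```

```text
1.8167 [ 0.52353392 -0.111328    0.20236096] [ 0.772  0.133 -0.66   1.745  0.085  1.292  0.117] [ 0.13286218 -1.24547845 -0.15253688] 0.7486196180570144
[[278.24457209 216.71338568]]
[[1.1,12.3,-0.6],[1.1,12.4,-0.6],[1,12.3,-0.6],[1.1,12.4,-0.6],[1.1,12.3,-0.5],[1,12.4,-0.6],[1.1,12.3,-0.6],[1,12.4,-0.5]] 
 [[0,0.002,-0.001],[-0.001,0.002,0],[0,0.001,-0.001],[-0.001,0.002,0],[0,0.002,-0.001],[0,0.002,-0.001],[-0.001,0.002,0],[0,0.002,-0.001]]
end [ 0.5227 -0.112   0.1035] max step 12.4631456703354 turn 0.0022360679774997894
```

View pics/w1.png

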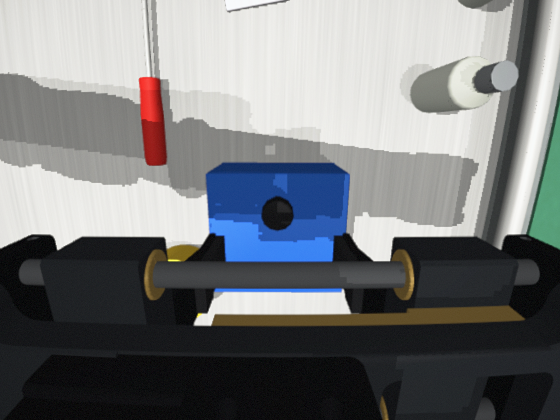

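The wrist view shows the knob at (277.5,213) against a predicted (278,217). It is centred between the fingers, about 2 mm further towards +y. I'll descend and grip.

Call:
play_rows(
  translation=[
    [0,14,-1],
    [0,15,-1],
    [0,14,-1],
    [0,14,-1],
    [0,14,-1],
    [0,14,0],
    [0,14,0],
    [0,0,0],
    [0,0,0],
    [0,0,0],
  ],
  turn=[
    [0,0.002,0],
    [0,0.002,0],
    [0,0.002,0],
    [0,0.002,0],
    [0,0.002,0],
    [0,0.002,0],
    [0,0,0],
    [0,0,0],
    [0,0,0],
    [0,0,0],
  ],
  fingers=[0.5,0.5,0.5,0.5,0.5,0.5,0.5,-1,-1,-1],
  grip_force=25,
)

```text
time: 2.7
position: [0.5184, -0.1128, 0.1042]
tool_rot: [-1.213, 1.202, -1.203]
ft_force: [-0.1, -0.1, 0.8]
grip_width: 0.606
```

Run:
```python
from plan import *
s=ctrl.get_state();print(s["time"],s["position"],s["joint_positions"].round(3),s["ft_force"],s["grip_width"])
```

```text
2.7 [ 0.51843671 -0.11278778  0.10421327] [ 0.753  0.216 -0.65   1.872  0.146  1.1    0.057] [-0.1434319  -0.07472791  0.84600206] 0.6060412978423737
```

Call:
play_rows(
  translation=[
    [-1,0,4],
    [0,0,0],
    [0,0,0],
    [0,0,0],
    [0,0,0],
    [0,0,0],
    [0,0,0],
    [0,0,0],
    [0,0,0],
    [0,0,0],
  ],
  turn=[
    [0,0,0],
    [0,0,0],
    [0,0,0],
    [0,0,0],
    [0,0,0],
    [0,0,0],
    [0,0,0],
    [0,0,0],
    [0,0,0],
    [0,0,0],
  ],
  fingers=[-1,-1,-1,-1,-1,-1,-1,-1,-1,-1],
  grip_force=25,
)

```text
time: 3.53
position: [0.5222, -0.1116, 0.104]
tool_rot: [-1.213, 1.202, -1.203]
ft_force: [-1.4, 0.6, 5.2]
grip_width: 0.306
```

```bash
cat > lid.py <<'E'
from plan import *
import sys
# arc of grasp point about hinge line; current lid angle est from grasp point
th0,th1,ph1,n=map(float,sys.argv[1:5]);n=int(n)   # lid angle start, end, final tool pitch, rows
s=ctrl.get_state();p=s["position"].copy();R=Rn.from_rotvec(s["tool_rot"])
g0=p+R.apply([0,-.019,0])
H=np.array([g0[0],-.2105,.0805]); r0=g0-H
print("g0",g0.round(4),"angle est",np.arctan2(r0[2],r0[1])-np.arctan2(.043,.1), "r",np.hypot(r0[1],r0[2]))
ph0=np.arctan2(R.as_matrix()[1,1],-R.as_matrix()[2,1]);print("pitch",ph0,"jaw",R.as_matrix()[:,2].round(3))
segs=[]
for i in range(1,n+1):
    a=(th1-th0)*i/n
    g=H+Rn.from_rotvec([a,0,0]).apply(r0)
    Q=Rn.from_rotvec([(ph1-ph0)*i/n,0,0])*R
    segs.append((tcp(g,Q),Q,1))
rows(segs,dec=0)
print(s["joint_positions"].round(3),s["ft_force"].round(1),s["grip_width"],s["time"])
E
python3 lid.py 0 0.7 0.4 10
```

```text
g0 [ 0.5222 -0.1116  0.123 ] angle est -0.00048213793959661633 r 0.10759293866079027
pitch -0.0002887562948978046 jaw [1.    0.009 0.   ]
[[2,-7,0],[3,-7,0],[3,-6,0],[3,-7,0],[3,-6,0],[4,-6,0],[3,-7,0],[4,-6,0],[4,-5,0],[4,-6,0]] 
 [[0,0,0.04],[0.001,0,0.04],[0,0,0.04],[0,0,0.04],[0.001,0,0.04],[0,0,0.04],[0.001,0,0.04],[0,0,0.04],[0,0,0.04],[0.001,0,0.04]]
end [ 0.5225 -0.1545  0.1591] max step 7.615773105863909 turn 0.040012498047485114
[ 0.747  0.224 -0.65   1.864  0.152  1.102  0.049] [-1.4  0.6  5.2] 0.3063747113718648 3.5333
```

The knob is gripped at 26.7 mm. I'll lift it along the hinge arc.

Call:
play_rows(
  translation=[
    [2,-7,0],
    [3,-7,0],
    [3,-6,0],
    [3,-7,0],
    [3,-6,0],
    [4,-6,0],
    [3,-7,0],
    [4,-6,0],
    [4,-5,0],
    [4,-6,0],
  ],
  turn=[
    [0,0,0.04],
    [0,0,0.04],
    [0,0,0.04],
    [0,0,0.04],
    [0,0,0.04],
    [0,0,0.04],
    [0,0,0.04],
    [0,0,0.04],
    [0,0,0.04],
    [0,0,0.04],
  ],
  fingers=[-1,-1,-1,-1,-1,-1,-1,-1,-1,-1],
)

```text
time: 4.37
position: [0.5231, -0.1529, 0.1591]
tool_rot: [-0.912, 1.367, -0.899]
ft_force: [1.5, 2.6, -0.5]
grip_width: 0.307
```

```bash
python3 lid.py 0.7 1.7 0.95 20
python3 - <<'E'
from h import *
cv2.imwrite("pics/s2.png",ctrl.get_image("scene"))
E
```

```text
g0 [ 0.5232 -0.1604  0.1765] angle est 0.6839781253688592 r 0.10829367892320911
pitch 0.4044086462503171 jaw [1.    0.01  0.001]
[[3,-4,0],[3,-4,0],[3,-4,0],[4,-4,0],[3,-4,0],[3,-3,0],[4,-4,0],[4,-4,0],[3,-3,0],[4,-3,0]] 
 [[0,0,0.027],[0.001,0,0.028],[0,0,0.027],[0,0,0.027],[0,0,0.027],[0.001,0,0.028],[0,-0.001,0.027],[0,0,0.027],[0,0,0.028],[0.001,0,0.027]]
[[4,-3,0],[4,-4,-1],[4,-3,0],[4,-2,0],[4,-3,0],[4,-3,0],[4,-3,0],[5,-2,0],[4,-2,0],[4,-3,0]] 
 [[0,0,0.027],[0,0,0.027],[0,0,0.028],[0.001,0,0.027],[0,0,0.027],[0,0,0.027],[0,0,0.028],[0.001,0,0.027],[0,0,0.027],[0,-0.001,0.028]]
end [ 0.523  -0.2488  0.1641] max step 5.744562646538029 turn 0.0280178514522438
[ 0.988  0.347 -0.623  1.671 -0.178  1.345  0.442] [ 1.5  2.6 -0.5] 0.3071248238558977 4.3667
```

View pics/s2.png

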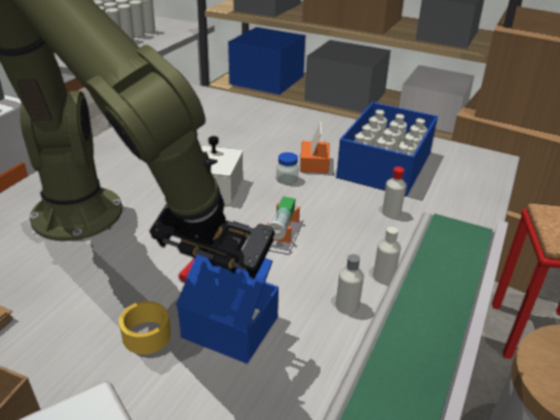

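The lid is lifting with the hand. I'll continue.

Call:
play_rows(
  translation=[
    [3,-4,0],
    [3,-4,0],
    [3,-4,0],
    [4,-4,0],
    [3,-4,0],
    [3,-3,0],
    [4,-4,0],
    [4,-4,0],
    [3,-3,0],
    [4,-3,0],
  ],
  turn=[
    [0,0,0.027],
    [0,0,0.028],
    [0,0,0.027],
    [0,0,0.027],
    [0,0,0.027],
    [0,0,0.028],
    [0,0,0.027],
    [0,0,0.027],
    [0,0,0.028],
    [0,0,0.027],
  ],
  fingers=[-1,-1,-1,-1,-1,-1,-1,-1,-1,-1],
)

```text
time: 5.25
position: [0.5242, -0.2029, 0.1742]
tool_rot: [-0.703, 1.449, -0.694]
ft_force: [6.6, 2.0, 4.0]
grip_width: 0.304
```

```bash
python3 lid.py 1.2 1.7 0.95 10
```

```text
g0 [ 0.5242 -0.2148  0.189 ] angle est 1.2040602266824258 r 0.10862437185553342
pitch 0.6751212002434471 jaw [1.    0.007 0.003]
[[4,-3,0],[4,-3,0],[4,-3,0],[4,-3,0],[4,-3,0],[5,-2,0],[4,-3,0],[4,-2,0],[5,-2,0],[4,-2,0]] 
 [[0,0,0.027],[0,0,0.028],[0.001,0,0.027],[0,0,0.028],[0,0,0.027],[0,0,0.028],[0,0,0.027],[0.001,-0.001,0.028],[0,0,0.027],[0,0,0.028]]
end [ 0.5245 -0.2504  0.1624] max step 5.385164807134504 turn 0.028035691537752375
[ 1.088  0.54  -0.599  1.498 -0.284  1.539  0.574] [6.6 2.  4. ] 0.303945881378203 5.25
```

Call:
play_rows(
  translation=[
    [4,-3,-1],
    [4,-3,0],
    [4,-3,-1],
    [4,-3,0],
    [4,-3,0],
    [5,-2,0],
    [4,-3,0],
    [4,-2,0],
    [5,-2,0],
    [4,-2,0],
  ],
  turn=[
    [0,0,0.027],
    [0,0,0.028],
    [0,0,0.027],
    [0,0,0.028],
    [0,0,0.027],
    [0,0,0.028],
    [0,0,0.027],
    [0,0,0.028],
    [0,0,0.027],
    [0,0,0.028],
  ],
  fingers=[-1,-1,-1,-1,-1,-1,-1,-1,-1,-1],
)

```text
time: 6.08
position: [0.5252, -0.2512, 0.163]
tool_rot: [-0.487, 1.507, -0.486]
ft_force: [13.9, 0.3, 4.4]
grip_width: 0.303
```

```bash
python3 lid.py 1.7 1.82 1.0 4
python3 - <<'E'
from h import *
cv2.imwrite("pics/s3.png",ctrl.get_image("scene"))
E
```

```text
g0 [ 0.5252 -0.2666  0.1741] angle est 1.7046068514755701 r 0.1091323603191752
pitch 0.9483106253409656 jaw [1.    0.003 0.008]
[[3,-1,0],[3,-1,0],[2,-2,0],[3,-1,0]] 
 [[0,0,0.013],[0,0,0.013],[0,0,0.013],[0,0,0.013]]
end [ 0.5253 -0.2615  0.1568] max step 3.1622776601683795 turn 0.013
[ 1.142  0.779 -0.581  1.317 -0.359  1.719  0.643] [13.9  0.3  4.4] 0.3032016651227178 6.0833
```

View pics/s3.png

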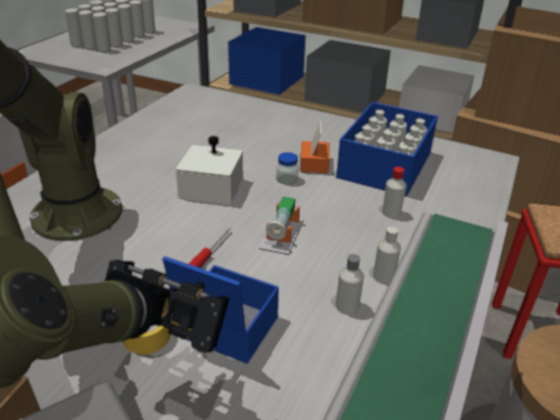

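Lid past 1.7 rad. I'll nudge it close to the stop, relieve the side force, then release.

Call:
play_rows(
  translation=[
    [3,-1,1],
    [3,-1,1],
    [2,-2,1],
    [3,-1,0],
    [0,0,0],
    [0,0,0],
    [0,0,0],
    [0,0,0],
    [0,0,0],
    [0,0,0],
  ],
  turn=[
    [0,0,0.013],
    [0,0,0.013],
    [0,0,0.013],
    [0,0,0.013],
    [0,0,0],
    [0,0,0],
    [0,0,0],
    [0,0,0],
    [0,0,0],
    [0,0,0],
  ],
  fingers=[-1,-1,-1,-1,0.3,0.3,0.3,0.3,0.3,0.3],
)

```text
time: 6.97
position: [0.5239, -0.2599, 0.1555]
tool_rot: [-0.455, 1.522, -0.44]
ft_force: [-0.2, 0.2, 0.0]
grip_width: 0.625
```

Run:
```python
from plan import *
s=ctrl.get_state();print(s["position"],s["grip_width"],s["ft_force"])
cv2.imwrite("pics/s4.png",ctrl.get_image("scene"))
```

```text
[ 0.5239016  -0.25988242  0.15547382] 0.6245200278619407 [-0.24952122  0.22596847  0.03523223]
```

View pics/s4.png

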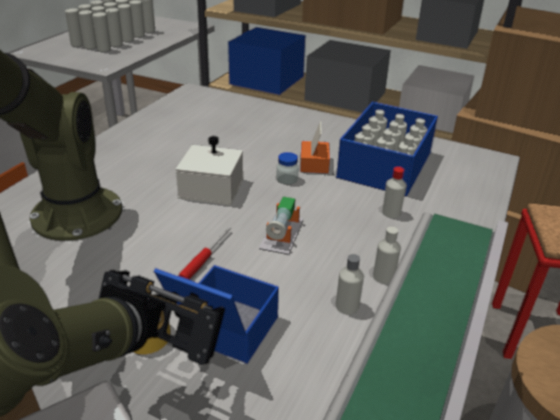

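The lid rests on its stop. I'll back off the knob, then rise and travel to the tube.

Run:
```python
from plan import *
s=ctrl.get_state();p=s["position"];R0=Rn.from_rotvec(s["tool_rot"])
a=p+R0.apply([0,-.08,0])
R1=down(4,.5);R2=down(10.5)
rows([(a,R0,4),((.515,-.32,.32),R1,6),((.4749,.184,.20),R2,20)],dec=0)
```

```text
[[0,-20,0],[0,-20,0],[0,-20,0],[0,-20,0],[-18,-10,-2],[-16,-11,-1],[-16,-13,-2],[-15,-14,-1],[-13,-15,-2],[-13,-16,-1]] 
 [[0,0,0],[0,0,0],[0,0,0],[0,0,0],[-0.007,-0.008,-0.083],[-0.007,-0.007,-0.084],[-0.007,-0.007,-0.083],[-0.006,-0.008,-0.083],[-0.007,-0.008,-0.083],[-0.007,-0.007,-0.084]]
[[-19,17,0],[-20,17,0],[-20,17,0],[-21,16,0],[-21,15,0],[-21,15,0],[-22,14,1],[-22,14,1],[-22,13,1],[-23,13,1]] 
 [[-0.001,-0.006,-0.025],[-0.002,-0.005,-0.025],[-0.001,-0.006,-0.025],[-0.002,-0.005,-0.025],[-0.001,-0.006,-0.025],[-0.002,-0.005,-0.025],[-0.001,-0.006,-0.025],[-0.001,-0.005,-0.025],[-0.002,-0.006,-0.025],[-0.001,-0.006,-0.025]]
[[-23,12,1],[-23,11,1],[-23,11,1],[-24,10,2],[-24,10,2],[-24,9,2],[-25,9,2],[-24,8,2],[-25,7,2],[-25,7,3]] 
 [[-0.002,-0.005,-0.025],[-0.001,-0.006,-0.025],[-0.001,-0.005,-0.025],[-0.002,-0.006,-0.024],[-0.001,-0.005,-0.025],[-0.002,-0.006,-0.025],[-0.001,-0.005,-0.025],[-0.002,-0.006,-0.025],[-0.001,-0.006,-0.025],[-0.001,-0.005,-0.025]]
end [0.4754 0.1838 0.1995] max step 26.645825188948457 turn 0.08458132181516201
```

Call:
play_rows(
  translation=[
    [0,-20,0],
    [0,-20,0],
    [0,-20,0],
    [0,-20,0],
    [-18,-10,-2],
    [-16,-11,-1],
    [-16,-13,-2],
    [-15,-14,-1],
    [-13,-15,-2],
    [-13,-16,-1],
  ],
  turn=[
    [0,0,0],
    [0,0,0],
    [0,0,0],
    [0,0,0],
    [-0.007,-0.008,-0.083],
    [-0.007,-0.007,-0.084],
    [-0.007,-0.007,-0.083],
    [-0.006,-0.008,-0.083],
    [-0.007,-0.008,-0.083],
    [-0.007,-0.007,-0.084],
  ],
  fingers=[0.3,0.3,0.3,0.3,0.3,0.3,0.3,0.3,0.3,0.3],
)

```text
time: 7.85
position: [0.515, -0.3199, 0.3217]
tool_rot: [-0.881, 1.366, -0.785]
ft_force: [-0.3, -0.3, -0.1]
grip_width: 0.646
```

Call:
play_rows(
  translation=[
    [-19,17,0],
    [-20,17,0],
    [-20,17,0],
    [-21,16,0],
    [-21,15,0],
    [-21,15,0],
    [-22,14,1],
    [-22,14,1],
    [-22,13,1],
    [-23,13,1],
  ],
  turn=[
    [-0.001,-0.006,-0.025],
    [-0.002,-0.005,-0.025],
    [-0.001,-0.006,-0.025],
    [-0.002,-0.005,-0.025],
    [-0.001,-0.006,-0.025],
    [-0.002,-0.005,-0.025],
    [-0.001,-0.006,-0.025],
    [-0.001,-0.005,-0.025],
    [-0.002,-0.006,-0.025],
    [-0.001,-0.006,-0.025],
  ],
  fingers=[0.3,0.3,0.3,0.3,0.3,0.3,0.3,0.3,0.3,0.3],
)

```text
time: 8.68
position: [0.4952, -0.066, 0.2599]
tool_rot: [-1.089, 1.228, -0.932]
ft_force: [0.7, 0.5, -0.1]
grip_width: 0.654
```

Call:
play_rows(
  translation=[
    [-23,12,1],
    [-23,11,1],
    [-23,11,1],
    [-24,10,2],
    [-24,10,2],
    [-24,9,2],
    [-25,9,2],
    [-24,8,2],
    [-25,7,2],
    [-25,7,3],
  ],
  turn=[
    [-0.002,-0.005,-0.025],
    [-0.001,-0.006,-0.025],
    [-0.001,-0.005,-0.025],
    [-0.002,-0.006,-0.024],
    [-0.001,-0.005,-0.025],
    [-0.002,-0.006,-0.025],
    [-0.001,-0.005,-0.025],
    [-0.002,-0.006,-0.025],
    [-0.001,-0.006,-0.025],
    [-0.001,-0.005,-0.025],
  ],
  fingers=[0.5,0.5,0.5,0.5,0.5,0.5,0.5,0.5,0.5,0.5],
)

```text
time: 9.52
position: [0.4753, 0.1848, 0.1999]
tool_rot: [-1.29, 1.07, -1.076]
ft_force: [0.4, 0.5, -1.2]
grip_width: 0.754
```

Run:
```python
from plan import *
s=ctrl.get_state();print(s["time"],s["position"],s["joint_positions"].round(3),s["ft_force"],s["grip_width"])
ci=ctrl.camera_info("wrist");im=ctrl.get_image("wrist")
m=cv2.inRange(cv2.cvtColor(im,cv2.COLOR_BGR2HSV),(50,120,40),(75,255,255))
c=max(cv2.findContours(m,0,1)[0],key=cv2.contourArea);r=cv2.minAreaRect(c);print(r);print(plane(ci,[r[0]],.066),plane(ci,cv2.boxPoints(r),.066))
cv2.imwrite("pics/w5.png",im);cv2.imwrite("pics/t5.png",ctrl.get_image("top"))
```

```text
9.5167 [0.47530806 0.184842   0.199875  ] [ 0.542  0.114 -1.016  1.798  0.104  1.284 -0.318] [ 0.39218699  0.49067881 -1.2328262 ] 0.7536986580042713
((279.5, 182.5), (47.0, 29.0), 90.0)
[[0.47294995 0.20112204 0.066     ]] [[0.45408625 0.22219228 0.066     ]
 [0.48294411 0.22755862 0.066     ]
 [0.49262512 0.17916719 0.066     ]
 [0.46252336 0.17357851 0.066     ]]
```

View pics/w5.png

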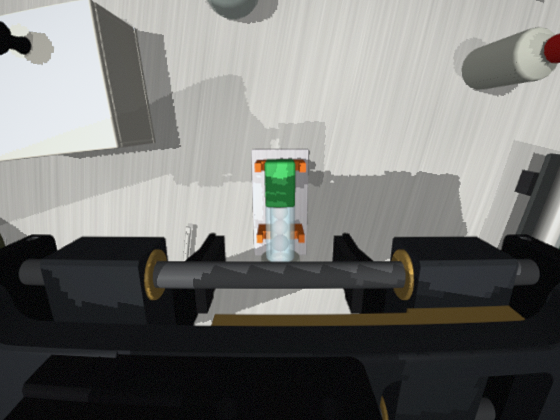

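View pics/t5.png

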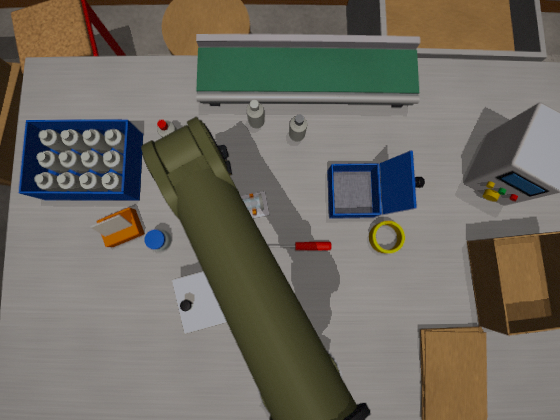

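The wrist view shows the tube axis centred and aligned between the fingers at x ≈ 280. The top view shows the lid open and the bystanders untouched. I'll descend onto the grip.

Call:
play_rows(
  translation=[
    [-1,21,0],
    [-1,21,0],
    [-1,21,0],
    [0,21,0],
    [0,20,0],
    [0,20,0],
    [0,18,0],
    [0,15,0],
    [0,12,0],
    [0,0,0],
  ],
  turn=[
    [0,0,0],
    [0,0,0],
    [0,0,0],
    [0,0,0],
    [0,0,0],
    [0,0,0],
    [0,0,0],
    [0,0,0],
    [0,0,0],
    [0,0,0],
  ],
  fingers=[0.5,0.5,0.5,0.5,0.5,0.5,0.5,0.5,0.5,0.5],
)

```text
time: 10.45
position: [0.4739, 0.1854, 0.0286]
tool_rot: [-1.293, 1.076, -1.073]
ft_force: [-1.3, -0.4, -0.2]
grip_width: 0.751
```

Run:
```python
from plan import *
s=ctrl.get_state();print(s["time"],s["position"],s["joint_positions"].round(3),s["ft_force"],s["grip_width"])
R=Rn.from_rotvec(s["tool_rot"]).as_matrix();print(R.round(3))
ci=ctrl.camera_info("wrist");im=ctrl.get_image("wrist");cv2.imwrite("pics/w6.png",im)
```

```text
10.45 [0.47386129 0.1853533  0.02858108] [ 0.4    0.356 -0.93   1.975  0.343  0.979 -0.515] [-1.29238299 -0.35907336 -0.18574544] 0.751056157700255
[[ 0.181 -0.003  0.983]
 [-0.983 -0.001  0.181]
 [ 0.    -1.    -0.003]]
```

View pics/w6.png

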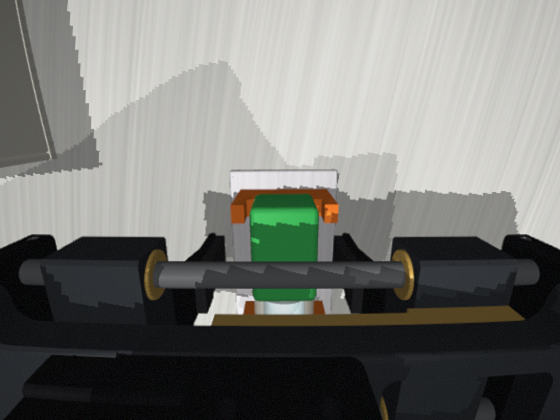

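The grip spans columns 250-318, so I'm about 2 mm off-centre. I'll shift +2 mm in tool z and close.

Call:
play_rows(
  translation=[
    [-1,-1,2],
    [0,0,0],
    [0,0,0],
    [0,0,0],
    [0,0,0],
    [0,0,0],
    [0,0,0],
    [0,0,0],
    [0,0,0],
    [0,0,0],
  ],
  turn=[
    [0,0,0],
    [0,0,0],
    [0,0,0],
    [0,0,0],
    [0,0,0],
    [0,0,0],
    [0,0,0],
    [0,0,0],
    [0,0,0],
    [0,0,0],
  ],
  fingers=[0.5,-1,-1,-1,-1,-1,-1,-1,-1,-1],
  grip_force=55,
)

```text
time: 11.33
position: [0.4773, 0.188, 0.0318]
tool_rot: [-1.289, 1.073, -1.074]
ft_force: [-1.2, -0.6, 2.2]
grip_width: 0.36
```

Run:
```python
from plan import *
s=ctrl.get_state();print(s["time"],s["position"],s["joint_positions"].round(3),s["ft_force"],s["grip_width"]*87)
cv2.imwrite("pics/w7.png",ctrl.get_image("wrist"));cv2.imwrite("pics/s7.png",cv2.resize(ctrl.get_image("scene")[130:340,180:420],None,fx=2.8,fy=2.8))
```

```text
11.3333 [0.47728295 0.18804922 0.0318134 ] [ 0.397  0.357 -0.932  1.967  0.345  0.983 -0.517] [-1.23623991 -0.62222965  2.23679843] 31.3457062971916
```

View pics/w7.png

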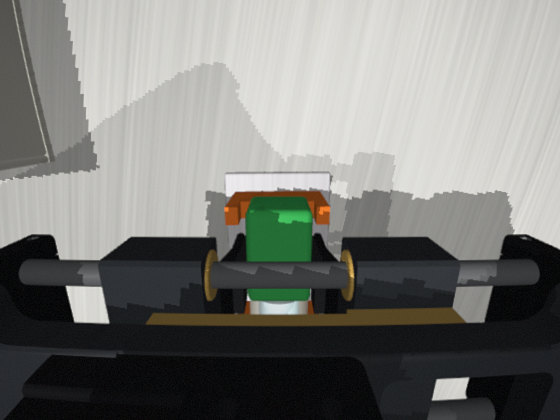

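View pics/s7.png

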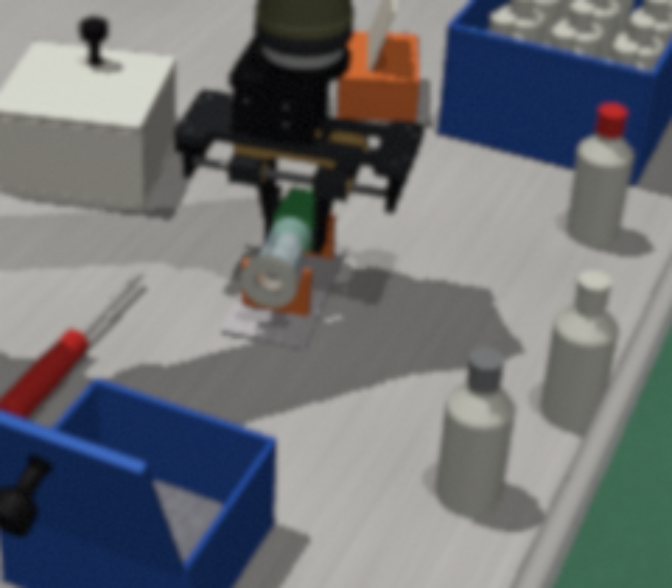

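The tube is gripped (31 mm). I'll measure the front rim from the top view and plan the lift and the tap pose.

```bash
python3 - <<'E'
import cv2
t=cv2.imread('pics/t5.png');cv2.imwrite('pics/t5c.png',cv2.resize(t[140:230,310:435],None,fx=6,fy=6,interpolation=cv2.INTER_CUBIC))
E
cat > tap.py <<'E'
from plan import *
MO=np.array([.0855,-.018,0])     # mouth in tool
def tcp_for_rim(rim,R):          # rim lowest corner (mouth + 22mm along tool +y) at world point rim
    return np.array(rim)-R.apply(MO+[0,.022,0])
E
python3 - <<'E'
from tap import *
R0=Rn.from_rotvec(ctrl.get_state()["tool_rot"]);p=ctrl.get_state()["position"]
R=down(1.5,np.pi/4)
P=tcp_for_rim((.523,-.086,.080+.042),R);print(P, "tool y",R.apply([0,1,0]))
rows([(p+[0,0,.1],R0,5),(P,R,15)],dec=0)
E
```

```text
[ 0.52149144 -0.02839055  0.18528606] tool y [-0.0185099   0.70686447 -0.70710678]
[[0,-20,0],[0,-20,0],[0,-20,0],[0,-20,0],[0,-20,0],[15,-4,0],[14,-4,1],[15,-5,0],[14,-6,1],[13,-6,1]] 
 [[0,0,0],[0,0,0],[0,0,0],[0,0,0],[0,0,0],[0.004,0.01,0.052],[0.004,0.01,0.053],[0.004,0.01,0.052],[0.004,0.01,0.052],[0.004,0.01,0.052]]
[[13,-8,1],[13,-7,1],[13,-9,2],[12,-9,1],[11,-10,2],[11,-10,2],[10,-11,2],[10,-12,2],[9,-12,2],[8,-12,3]] 
 [[0.004,0.009,0.053],[0.004,0.01,0.052],[0.004,0.01,0.052],[0.004,0.01,0.052],[0.004,0.01,0.053],[0.004,0.01,0.052],[0.004,0.01,0.052],[0.005,0.01,0.052],[0.004,0.01,0.053],[0.004,0.01,0.052]]
end [ 0.5216 -0.0281  0.1856] max step 20.0 turn 0.054083269131959835
```

View pics/t5c.png

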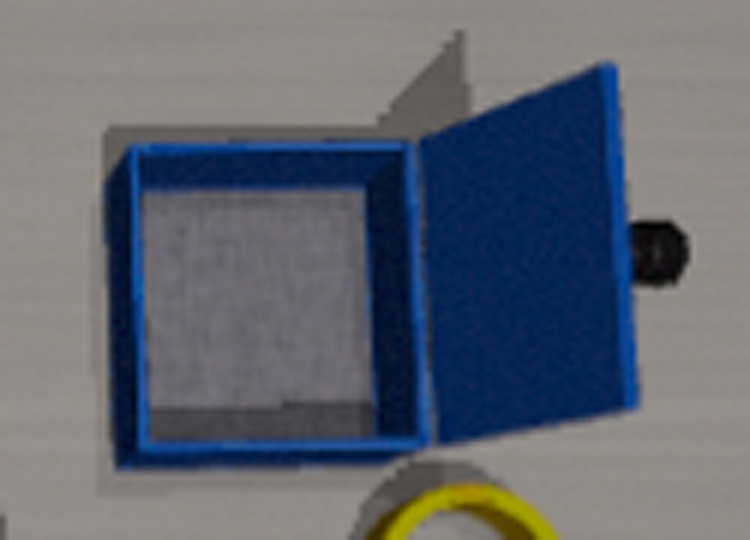

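Run:
```python
from h import *
T=ctrl.camera_info("top")
p=(np.array([(136,150),(145,447),(140,297),(415,150),(428,442)])+.5)/6-.5+[310,140]
print(plane(T,p,.08).round(4))
```

```text
[[ 0.5878 -0.0848  0.08  ]
 [ 0.4538 -0.0869  0.08  ]
 [ 0.5209 -0.0856  0.08  ]
 [ 0.589  -0.2109  0.08  ]
 [ 0.4568 -0.2126  0.08  ]]
```

Call:
play_rows(
  translation=[
    [0,-20,0],
    [0,-20,0],
    [0,-20,0],
    [0,-20,0],
    [0,-20,0],
    [15,-4,0],
    [14,-4,1],
    [15,-5,0],
    [14,-6,1],
    [13,-6,1],
  ],
  turn=[
    [0,0,0],
    [0,0,0],
    [0,0,0],
    [0,0,0],
    [0,0,0],
    [0.004,0.01,0.052],
    [0.004,0.01,0.053],
    [0.004,0.01,0.052],
    [0.004,0.01,0.052],
    [0.004,0.01,0.052],
  ],
  fingers=[-1,-1,-1,-1,-1,-1,-1,-1,-1,-1],
)

```text
time: 12.27
position: [0.4919, 0.115, 0.1493]
tool_rot: [-1.075, 1.228, -0.92]
ft_force: [0.4, -0.8, -2.3]
grip_width: 0.367
```

Call:
play_rows(
  translation=[
    [13,-8,1],
    [13,-7,1],
    [13,-9,2],
    [12,-9,1],
    [11,-10,2],
    [11,-10,2],
    [10,-11,2],
    [10,-12,2],
    [9,-12,2],
    [8,-12,3],
  ],
  turn=[
    [0.004,0.009,0.053],
    [0.004,0.01,0.052],
    [0.004,0.01,0.052],
    [0.004,0.01,0.052],
    [0.004,0.01,0.053],
    [0.004,0.01,0.052],
    [0.004,0.01,0.052],
    [0.005,0.01,0.052],
    [0.004,0.01,0.053],
    [0.004,0.01,0.052],
  ],
  fingers=[-1,-1,-1,-1,-1,-1,-1,-1,-1,-1],
)

```text
time: 13.1
position: [0.5215, -0.0297, 0.1847]
tool_rot: [-0.63, 1.474, -0.594]
ft_force: [-0.1, 0.2, -1.6]
grip_width: 0.361
```

Run:
```python
from tap import *
s=ctrl.get_state();print(s["time"],s["position"],s["joint_positions"].round(3),s["ft_force"],s["grip_width"]*87)
R=Rn.from_rotvec(s["tool_rot"]);print(R.as_matrix().round(3), "rim pred",s["position"]+R.apply(MO+[0,.022,0]))
S=ctrl.camera_info("scene");T=ctrl.camera_info("top")
print("pred mouth px scene",proj(S,[s["position"]+R.apply(MO)]),proj(T,[s["position"]+R.apply(MO)]))
cv2.imwrite("pics/s8.png",cv2.resize(ctrl.get_image("scene")[180:360,160:400],None,fx=3.3,fy=3.3,interpolation=2))
cv2.imwrite("pics/t8.png",cv2.resize(ctrl.get_image("top")[120:260,250:410],None,fx=4,fy=4,interpolation=2))
```

```text
13.1 [ 0.52149917 -0.02966003  0.18474672] [ 1.134  0.466 -0.84   1.716 -0.401  1.401  0.454] [-0.14057161  0.20491023 -1.64933338] 31.41840699115917
[[ 0.017 -0.017  1.   ]
 [-0.706  0.708  0.024]
 [-0.708 -0.706 -0.   ]] rim pred [ 0.52285041 -0.08716663  0.12136364]
pred mouth px scene [[240.01250499 258.17822717]] [[343.09193246 184.19997005]]
```

View pics/s8.png

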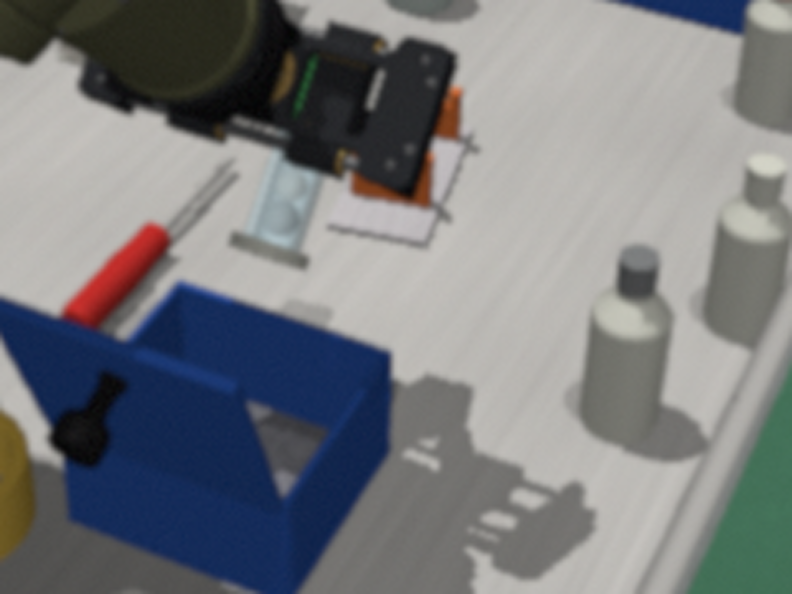

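View pics/t8.png

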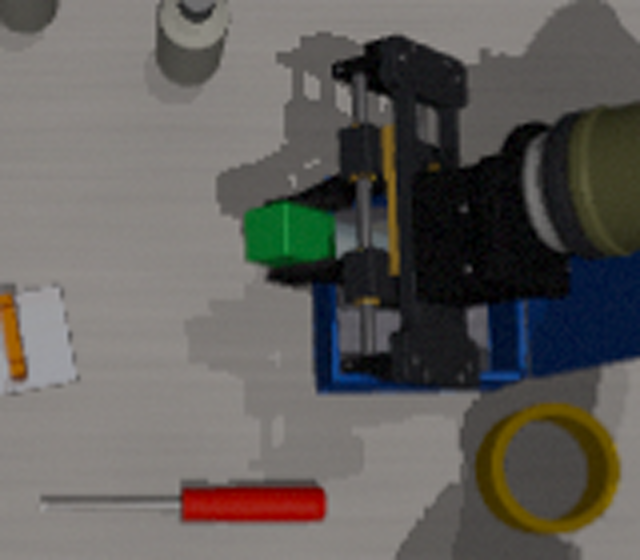

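The mouth in the scene crop is at about (268,256), against a predicted (264,258), so the grasp model is good. First tap, straight down at about 0.2 m/s.

Call:
play_rows(
  translation=[
    [12,12,0],
    [12,12,0],
    [9,9,0],
    [-9,-9,0],
    [-12,-12,0],
    [0,0,0],
    [12,12,0],
    [9,9,0],
    [-3,-3,0],
    [0,0,0],
  ],
  turn=[
    [0,0,0],
    [0,0,0],
    [0,0,0],
    [0,0,0],
    [0,0,0],
    [0,0,0],
    [0,0,0],
    [0,0,0],
    [0,0,0],
    [0,0,0],
  ],
  fingers=[-1,-1,-1,-1,-1,-1,-1,-1,-1,-1],
)

```text
time: 14.03
position: [0.5212, -0.0278, 0.1431]
tool_rot: [-0.631, 1.473, -0.593]
ft_force: [0.6, -0.1, -1.6]
grip_width: 0.361
```

```bash
cat > look.py <<'E'
from tap import *
import sys
n=sys.argv[1]
s=ctrl.get_state();print(s["time"],s["position"],s["ft_force"].round(1),s["grip_width"]*87)
R=Rn.from_rotvec(s["tool_rot"]);print("pitch",np.degrees(np.arcsin(-R.as_matrix()[2,0])), "rim pred",s["position"]+R.apply(MO+[0,.022,0]))
S=ctrl.camera_info("scene")
q=(proj(S,[s["position"]+R.apply(MO+d) for d in ([0,0,0],[0,.022,0],[-.049,0,0])])-[220,200]+.5)*6-.5;print(q.round(0).tolist())
cv2.imwrite(f"pics/s{n}.png",cv2.resize(ctrl.get_image("scene")[200:300,195:325],None,fx=6,fy=6,interpolation=2))
E
sed -i 's/\[220,200\]/[195,200]/' look.py; python3 look.py 9
```

```text
14.0333 [ 0.52124369 -0.02784354  0.14309102] [ 0.6 -0.1 -1.6] 31.37136038146288
pitch 45.07714140748731 rim pred [ 0.52265323 -0.08537023  0.07972744]
[[277.0, 452.0], [301.0, 460.0], [328.0, 302.0]]
```

View pics/s9.png

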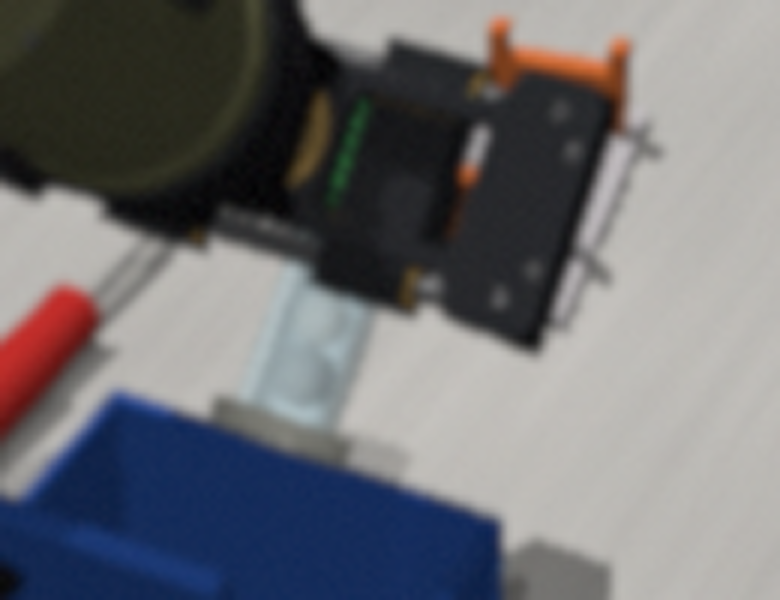

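The flange appears right at the wall's edge, with the balls still in the barrel. I'll zoom in to decide whether the rim is over or outside the wall.

Run:
```python
from tap import *
im=ctrl.get_image("scene")[245:295,210:280];cv2.imwrite("pics/s10.png",cv2.resize(im,None,fx=11,fy=11,interpolation=2))
cv2.imwrite("pics/w10.png",ctrl.get_image("wrist"))
S=ctrl.camera_info("scene")
f=lambda P:((proj(S,P)-[210,245]+.5)*11-.5).round(0).tolist()
print("wall outer/inner edge at z .08",f([(.523,-.083,.08),(.523,-.088,.08),(.48,-.0838,.08),(.48,-.0888,.08)]))
s=ctrl.get_state();R=Rn.from_rotvec(s["tool_rot"])
print("mouth, rim z-,rim z+, rim up, down, flange back up,down",f([s["position"]+R.apply(MO+d) for d in ([0,0,0],[0,0,-.022],[0,0,.022],[0,-.022,0],[0,.022,0],[-.008,-.022,0],[-.008,.022,0])]))
```

```text
wall outer/inner edge at z .08 [[396.0, 340.0], [382.0, 357.0], [178.0, 266.0], [163.0, 283.0]]
mouth, rim z-,rim z+, rim up, down, flange back up,down [[347.0, 334.0], [232.0, 296.0], [463.0, 373.0], [301.0, 319.0], [391.0, 348.0], [317.0, 273.0], [405.0, 304.0]]
```

View pics/s10.png

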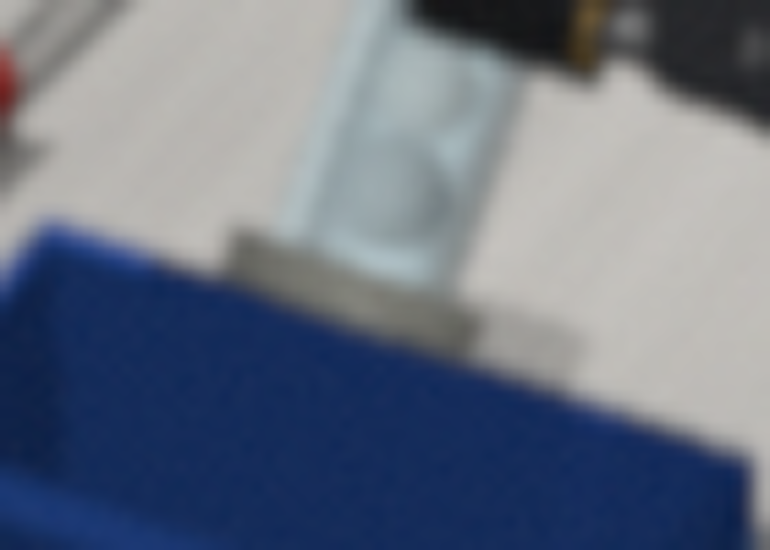

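View pics/w10.png

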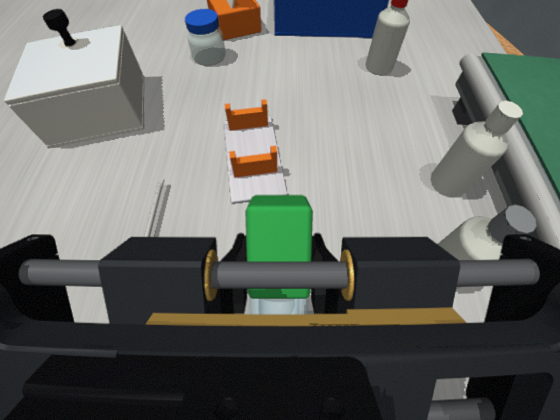

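The rim is roughly at the wall (within 2-3 mm) and the tube has slipped only slightly. I'll move about 5 mm further inside and tap faster, ending in contact to read the force.

Call:
play_rows(
  translation=[
    [-10,-17,0],
    [-14,-14,0],
    [0,0,0],
    [16,16,0],
    [14,14,0],
    [-14,-14,0],
    [-13,-13,0],
    [0,0,0],
    [16,16,0],
    [14,14,0],
  ],
  turn=[
    [0,0,0],
    [0,0,0],
    [0,0,0],
    [0,0,0],
    [0,0,0],
    [0,0,0],
    [0,0,0],
    [0,0,0],
    [0,0,0],
    [0,0,0],
  ],
  fingers=[-1,-1,-1,-1,-1,-1,-1,-1,-1,-1],
)

```text
time: 15.02
position: [0.5224, -0.0336, 0.1346]
tool_rot: [-0.633, 1.469, -0.597]
ft_force: [-0.8, -0.2, -3.1]
grip_width: 0.368
```

```bash
python3 look.py 11
```

```text
15.0167 [ 0.52242858 -0.03355418  0.13456899] [-0.8 -0.2 -3.1] 32.05383373854975
pitch 44.83442864208653 rim pred [ 0.52408306 -0.09134237  0.07144975]
[[272.0, 485.0], [296.0, 492.0], [323.0, 334.0]]
```

View pics/s11.png

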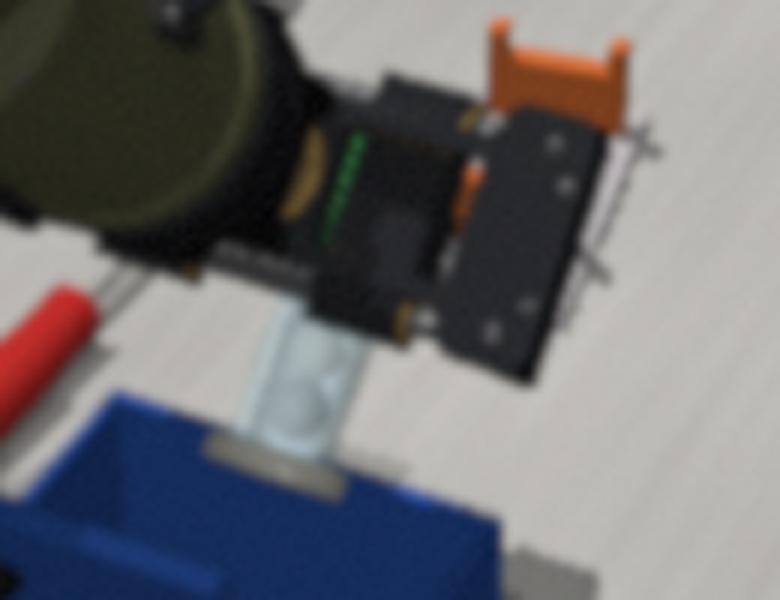

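The flange is now inside the wall and there was almost no contact. The tube sits about 4 mm higher than modelled, which fits the light touch. I'll shift +5 mm in y and tap about 5 mm deeper relative to real contact.

Call:
play_rows(
  translation=[
    [-18,-11,0],
    [-15,-15,0],
    [15,15,0],
    [15,15,0],
    [2,2,0],
    [-17,-17,0],
    [-15,-15,0],
    [15,15,0],
    [15,15,0],
    [2,2,0],
  ],
  turn=[
    [0,0,0],
    [0,0,0],
    [0,0,0],
    [0,0,0],
    [0,0,0],
    [0,0,0],
    [0,0,0],
    [0,0,0],
    [0,0,0],
    [0,0,0],
  ],
  fingers=[-1,-1,-1,-1,-1,-1,-1,-1,-1,-1],
)

```text
time: 15.9
position: [0.5204, -0.0288, 0.1295]
tool_rot: [-0.633, 1.475, -0.594]
ft_force: [-1.2, -3.7, -0.9]
grip_width: 0.368
```

```bash
sed -i 's/-.018,0\])/-.022,0])/' tap.py; python3 look.py 12
python3 - <<'E'
from h import *
cv2.imwrite("pics/w12.png",ctrl.get_image("wrist"))
E
```

```text
15.9 [ 0.52041065 -0.02882983  0.12950623] [-1.2 -3.7 -0.9] 32.00281472544114
pitch 44.982005166799894 rim pred [ 0.52177294 -0.0892911   0.06906759]
[[269.0, 485.0], [293.0, 492.0], [320.0, 335.0]]
```

View pics/s12.png

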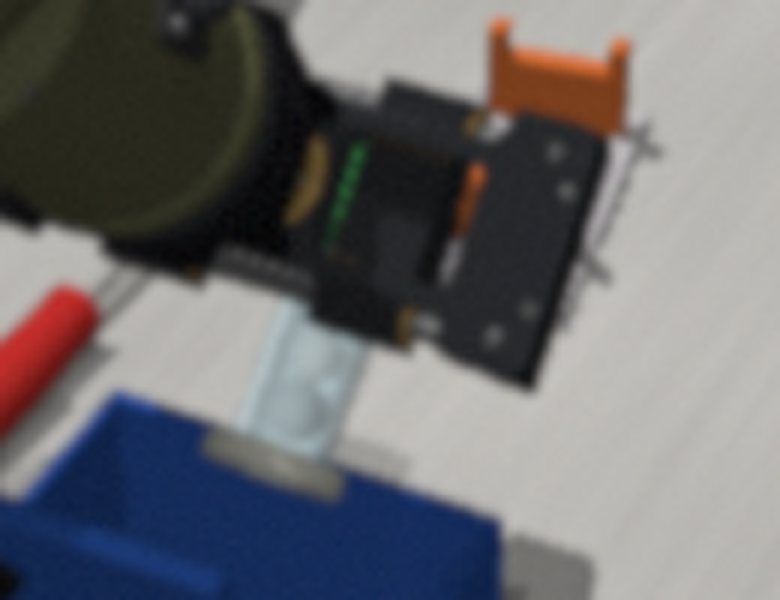

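View pics/w12.png

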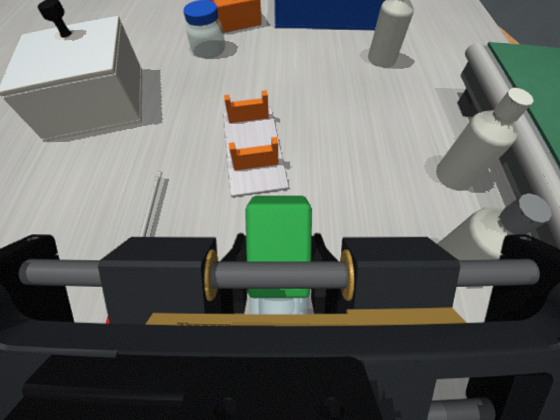

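Contact is still weak (-3.7 N). I'll press down slowly to find the true contact height by force.

Call:
play_rows(
  translation=[
    [1,1,0],
    [1,1,0],
    [1,1,0],
    [1,1,0],
    [1,1,0],
    [0,0,0],
    [0,0,0],
    [0,0,0],
    [0,0,0],
    [0,0,0],
  ],
  turn=[
    [0,0,0],
    [0,0,0],
    [0,0,0],
    [0,0,0],
    [0,0,0],
    [0,0,0],
    [0,0,0],
    [0,0,0],
    [0,0,0],
    [0,0,0],
  ],
  fingers=[-1,-1,-1,-1,-1,-1,-1,-1,-1,-1],
)

```text
time: 16.83
position: [0.5222, -0.0285, 0.1247]
tool_rot: [-0.631, 1.471, -0.595]
ft_force: [0.9, -4.4, -1.4]
grip_width: 0.367
```

```bash
python3 look.py 13
python3 - <<'E'
from h import *
s=ctrl.get_state();print(s["torque"],s["ft_force"],s["tool_rot"])
E
```

```text
16.8333 [ 0.52218445 -0.02852595  0.12471463] [ 0.9 -4.4 -1.4] 31.892063061261478
pitch 44.973280551549834 rim pred [ 0.52375814 -0.0889913   0.0642852 ]
[[275.0, 498.0], [299.0, 505.0], [325.0, 348.0]]
[-1.95194078 -0.40714509 -0.14369221] [ 1.65036831 -4.6010557  -0.82737663] [-0.63129803  1.47123991 -0.59545056]
```

View pics/s13.png

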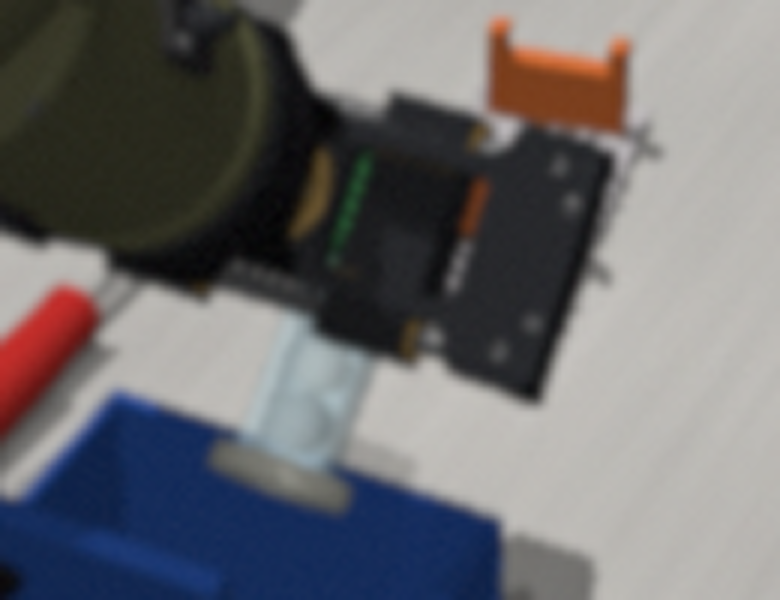

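The flange now shows more of its mouth face, so the tube is pivoting in the grip at about 4 N of side load. That means I should tap along the tube axis, mouth face on the wall's outer top corner. I'll raise and measure the tube's actual pitch by casting rays onto its mid-plane.

Call:
play_rows(
  translation=[
    [-10,-10,0],
    [-12,-12,0],
    [-12,-12,0],
    [-6,-6,0],
    [0,0,0],
    [0,0,0],
    [0,0,0],
    [0,0,0],
    [0,0,0],
    [0,0,0],
  ],
  turn=[
    [0,0,0],
    [0,0,0],
    [0,0,0],
    [0,0,0],
    [0,0,0],
    [0,0,0],
    [0,0,0],
    [0,0,0],
    [0,0,0],
    [0,0,0],
  ],
  fingers=[-1,-1,-1,-1,-1,-1,-1,-1,-1,-1],
  grip_force=60,
)

```text
time: 17.72
position: [0.5213, -0.0279, 0.1807]
tool_rot: [-0.631, 1.473, -0.593]
ft_force: [-0.2, -0.4, -1.6]
grip_width: 0.364
```

```bash
cat > meas.py <<'E'
from tap import *
import sys
n=sys.argv[1]
s=ctrl.get_state();R=Rn.from_rotvec(s["tool_rot"]);print(s["time"],s["position"],s["tool_rot"],s["ft_force"])
im=ctrl.get_image("scene");S=ctrl.camera_info("scene")
m=proj(S,[s["position"]+R.apply([.06,-.02,0])])[0];o=(m-[38,28]).astype(int);o=np.maximum(o,0)
cv2.imwrite(f"pics/s{n}.png",cv2.resize(im[o[1]:o[1]+56,o[0]:o[0]+76],None,fx=10,fy=10,interpolation=2))
np.savez("meas.npz",o=o,p=s["position"],R=R.as_matrix());print("origin",o)
E
cat > inv.py <<'E'
from tap import *
import sys
d=np.load("meas.npz");S=ctrl.camera_info("scene")
px=(np.array(eval(sys.argv[1]),float)+.5)/10-.5+d["o"]
c,v=ray(S,px);c=(c-d["p"])@d["R"];v=v@d["R"]
P=c-v*(c[2]/v[:,2])[:,None];print((P*1000).round(1)[:,:2].tolist())
E
python3 meas.py 14
python3 - <<'E'
from tap import *
# also calibrate from the earlier unpivoted picture s8 (3.3x crop at 160,180)
p=np.array([.52149917,-.02966003,.18474672]);R=np.array([[.017,-.017,1],[-.706,.708,.024],[-.708,-.706,0]])
px=(np.array([(270,252),(284,217),(293,185)],float)+.5)/3.3-.5+[160,180]
S=ctrl.camera_info("scene");c,v=ray(S,px);c=(c-p)@R;v=v@R
print("s8 flange c, ball,ball",((c-v*(c[2]/v[:,2])[:,None])*1000).round(1)[:,:2].tolist())
E
```

```text
17.7167 [ 0.52126231 -0.02791592  0.18067711] [-0.63135535  1.47322264 -0.59296868] [-0.19300585 -0.41023206 -1.57040042]
origin [206 217]
s8 flange c, ball,ball [[80.9, -14.7], [60.1, -11.6], [41.9, -14.1]]
```

View pics/s14.png

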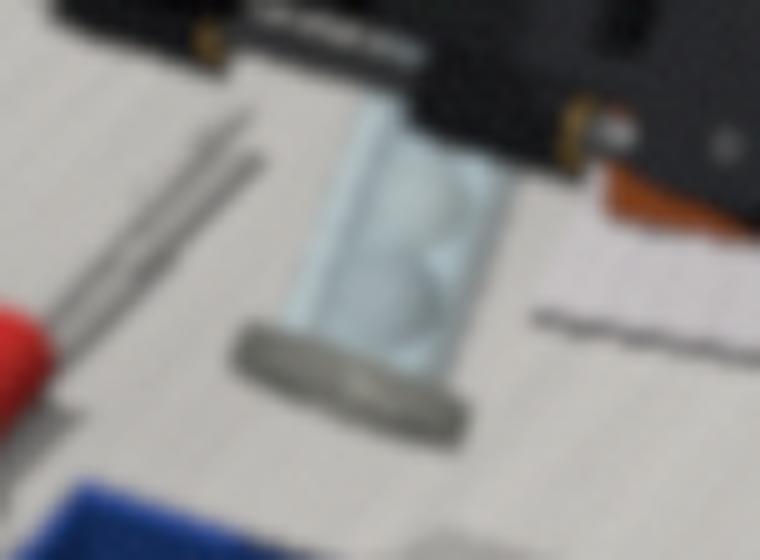

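In this view the flange centre is at about (350,385). The steel ball is at (385,300) and the white ball at (420,200).

```bash
python3 inv.py "[(350,385),(385,300),(420,200)]"
```

```text
[[78.3, -24.2], [61.6, -21.3], [42.4, -20.7]]
```

The tube has pivoted about -7° in the hand. I'll pitch the hand to 51° (tube ≈ 44°) and tap along the tube axis.

Run:
```python
from tap import *
R=down(1.5,np.radians(51));C=np.array([.0845,-.0075,0]);u=np.array([.993,-.118,0])
corner=np.array([.522,-.083,.080])
P=corner-R.apply(C)-R.apply(u)*.038
print("axis world",R.apply(u))
rows([(P,R,6)],dec=1)
```

```text
axis world [ 0.01875888 -0.7163728  -0.69744613]
[[-2.1,5.3,-0.1],[-2,5.2,-0.2],[-1.9,5.4,-0.1],[-1.8,5.3,-0.1],[-1.7,5.4,-0.2],[-1.7,5.4,-0.1]] 
 [[0,0,0.017],[0,0,0.018],[0,0,0.017],[0,0,0.017],[0,-0.001,0.017],[0,0,0.018]]
end [0.5198 0.0032 0.1675] max step 5.725382083319855 turn 0.018
```

Call:
play_rows(
  translation=[
    [-2,5,0],
    [-2,5,0],
    [-2,6,0],
    [-2,5,0],
    [-2,5,0],
    [-1,6,0],
    [0,0,0],
    [21,-2,0],
    [21,-3,0],
    [0,0,0],
  ],
  turn=[
    [0,0,0.017],
    [0,0,0.018],
    [0,0,0.017],
    [0,0,0.017],
    [0,0,0.017],
    [0,0,0.018],
    [0,0,0],
    [0,0,0],
    [0,0,0],
    [0,0,0],
  ],
  fingers=[-1,-1,-1,-1,-1,-1,-1,-1,-1,-1],
)

```text
time: 18.6
position: [0.5217, -0.0236, 0.1416]
tool_rot: [-0.543, 1.498, -0.501]
ft_force: [-2.2, 8.8, 6.3]
grip_width: 0.361
```

```bash
python3 meas.py 15
```

```text
18.6 [ 0.52168971 -0.0235839   0.14159735] [-0.54253191  1.49847862 -0.50076911] [-2.21661163  8.78897828  6.26233648]
origin [209 234]
```

View pics/s15.png

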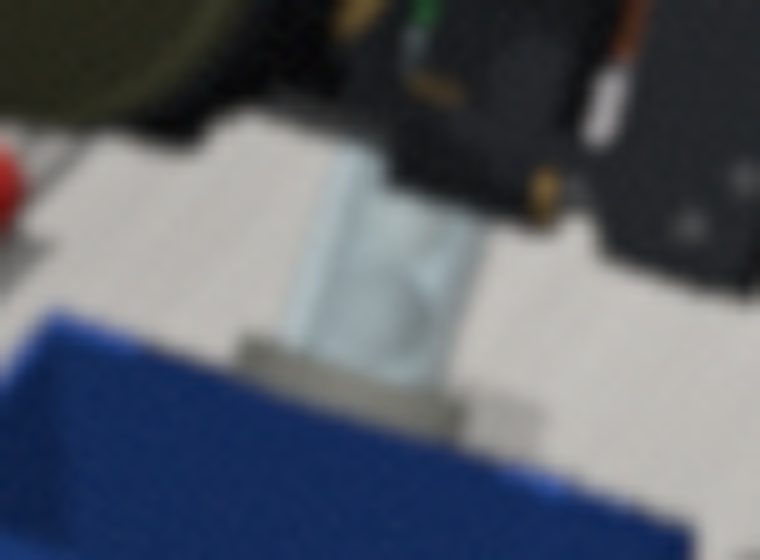

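Good axial contact now (about 12 N, mostly along the axis). I'll repeat axial taps at about 0.25 m/s.

Call:
play_rows(
  translation=[
    [-18,2,0],
    [-18,2,0],
    [0,0,0],
    [18,-2,0],
    [20,-2,0],
    [0,0,0],
    [-19,2,0],
    [-19,2,0],
    [18,-2,0],
    [20,-2,0],
  ],
  turn=[
    [0,0,0],
    [0,0,0],
    [0,0,0],
    [0,0,0],
    [0,0,0],
    [0,0,0],
    [0,0,0],
    [0,0,0],
    [0,0,0],
    [0,0,0],
  ],
  fingers=[-1,-1,-1,-1,-1,-1,-1,-1,-1,-1],
)

```text
time: 19.48
position: [0.5223, -0.0243, 0.1412]
tool_rot: [-0.547, 1.493, -0.503]
ft_force: [0.6, 35.6, 60.1]
grip_width: 0.362
```

```bash
python3 inv.py "[(350,390),(385,312)]"; python3 meas.py 16
```

```text
[[79.4, -23.7], [64.1, -17.4]]
19.4833 [ 0.52234023 -0.02426265  0.14121223] [-0.54670596  1.49300747 -0.50342018] [ 0.56936847 35.64209925 60.10489641]
origin [209 235]
```

View pics/s16.png

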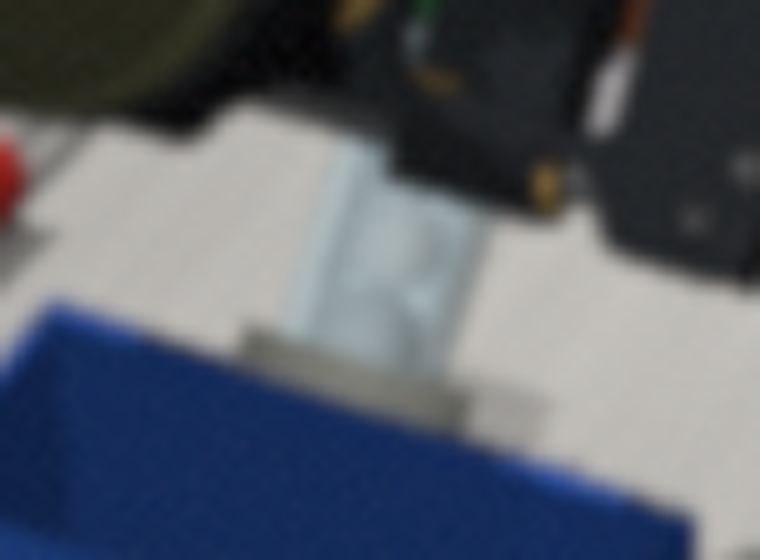

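The steel ball has moved clearly towards the mouth, at (370,330), and the peak reading was 70 N. Two more taps at the same speed, then a hold.

Call:
play_rows(
  translation=[
    [-19,2,0],
    [-19,2,0],
    [0,0,0],
    [18,-2,0],
    [19,-2,0],
    [-18,2,0],
    [-19,2,0],
    [0,0,0],
    [18,-2,0],
    [19,-2,0],
  ],
  turn=[
    [0,0,0],
    [0,0,0],
    [0,0,0],
    [0,0,0],
    [0,0,0],
    [0,0,0],
    [0,0,0],
    [0,0,0],
    [0,0,0],
    [0,0,0],
  ],
  fingers=[-1,-1,-1,-1,-1,-1,-1,-1,-1,-1],
)

```text
time: 20.37
position: [0.5219, -0.0243, 0.1415]
tool_rot: [-0.545, 1.495, -0.502]
ft_force: [-2.0, 24.9, 42.7]
grip_width: 0.367
```

```bash
python3 meas.py 17
```

```text
20.3667 [ 0.52193133 -0.0243403   0.14150808] [-0.5445564   1.49533499 -0.50231962] [-1.95212951 24.90613352 42.67403842]
origin [209 234]
```

View pics/s17.png

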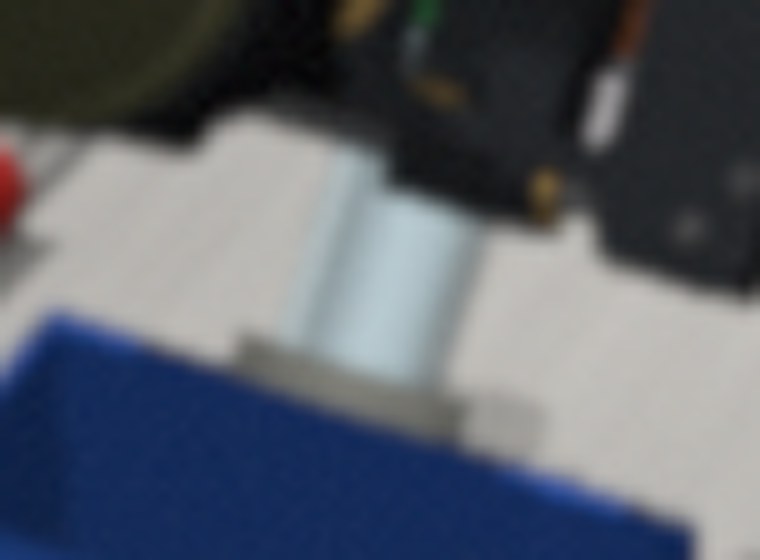

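The barrel is empty. I'll raise the tube clear and check where the balls are.

Call:
play_rows(
  translation=[
    [-16,-13,0],
    [-16,-13,0],
    [-16,-13,0],
    [-24,3,0],
    [-24,3,0],
    [-24,3,0],
    [-24,3,0],
    [0,0,0],
    [0,0,0],
    [0,0,0],
  ],
  turn=[
    [0,0,0],
    [0,0,0],
    [0,0,0],
    [0,0,0],
    [0,0,0],
    [0,0,0],
    [0,0,0],
    [0,0,0],
    [0,0,0],
    [0,0,0],
  ],
  fingers=[-1,-1,-1,-1,-1,-1,-1,-1,-1,-1],
)

```text
time: 21.25
position: [0.5198, 0.0396, 0.2647]
tool_rot: [-0.552, 1.497, -0.516]
ft_force: [0.7, -0.5, -1.7]
grip_width: 0.36
```

Run:
```python
from tap import *
s=ctrl.get_state();print(s["time"],s["position"],s["tool_rot"],s["ft_force"])
cv2.imwrite("pics/s18.png",ctrl.get_image("scene"));im=ctrl.get_image("top");cv2.imwrite("pics/t18.png",im)
cv2.imwrite("pics/t18c.png",cv2.resize(im[140:240,310:435],None,fx=6,fy=6,interpolation=2))
```

```text
21.25 [0.51977206 0.03957337 0.26470132] [-0.551615    1.49668174 -0.51576582] [ 0.74500768 -0.50022065 -1.71090072]
```

View pics/t18c.png

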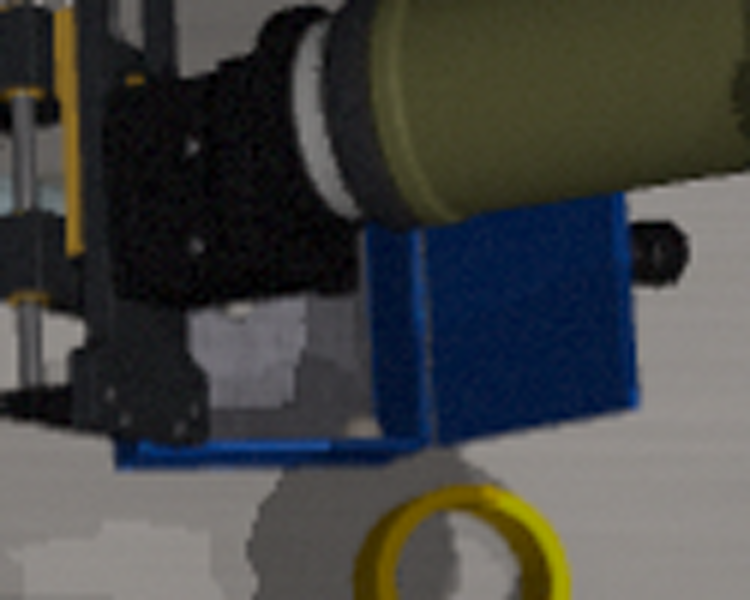

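View pics/s18.png

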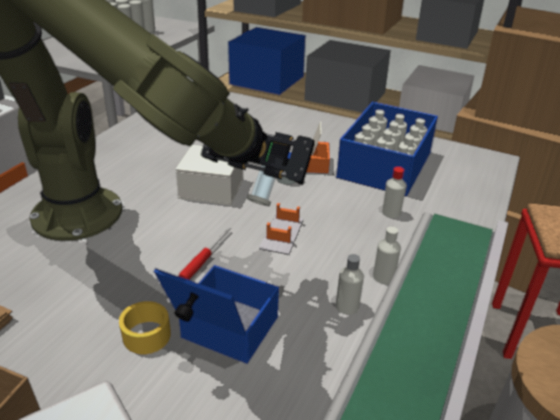

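View pics/t18.png

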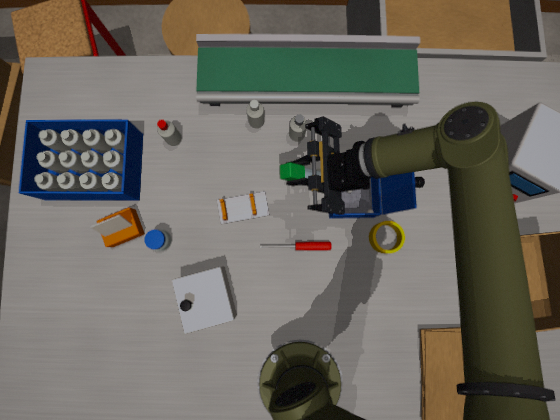

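At least two balls are visible in the box, and I'll verify all three once the arm is out of the way. Next I'll check the tube's pitch in the hand using the grip's green face in the wrist views, now against right after grasping.

Run:
```python
from tap import *
ci=ctrl.camera_info("wrist");s=ctrl.get_state();R=Rn.from_rotvec(s["tool_rot"]).as_matrix()
Rc=np.array(ci["R"]);print("cam in tool",(R.T@(-Rc.T@ci["t"]-s["position"])).round(4));print((Rc@R).round(3))
cv2.imwrite("pics/w18.png",ctrl.get_image("wrist"))
for n in ("w7","w10","w12","w18"):
    im=cv2.imread(f"pics/{n}.png");h=cv2.cvtColor(im,cv2.COLOR_BGR2HSV)
    m=cv2.inRange(h,(50,120,30),(75,255,255));m[:150]=0
    r=np.where(m.any(1))[0];out=[]
    for y in (200,205,210,220,240,295):
        c=np.where(m[y])[0];out.append((y,c.min(),c.max()) if len(c) else None)
    col=np.where(m[:,280])[0];print(n,r.min(),r.max(),col.min(),col.max(),[tuple(map(int,o)) for o in out if o])
a=[cv2.resize(cv2.imread(f"pics/{n}.png")[180:320,220:340],None,fx=3.2,fy=3.2,interpolation=2) for n in("w7","w18")]
cv2.imwrite("pics/wcmp.png",np.hstack(a))
```

```text
cam in tool [-0.0715 -0.1616 -0.0003]
[[-0.     0.001  1.   ]
 [ 0.965 -0.263  0.   ]
 [ 0.263  0.965 -0.001]]
w7 197 300 197 299 [(200, 251, 305), (205, 250, 307), (210, 248, 309), (220, 246, 311), (240, 245, 312), (295, 249, 308)]
w10 150 297 196 297 [(200, 251, 306), (205, 249, 309), (210, 247, 311), (220, 247, 311), (240, 246, 312), (295, 250, 308)]
w12 150 297 196 296 [(200, 251, 306), (205, 248, 309), (210, 246, 310), (220, 246, 310), (240, 246, 311), (295, 250, 308)]
w18 168 296 196 296 [(200, 251, 527), (205, 247, 543), (210, 246, 548), (220, 247, 540), (240, 246, 482), (295, 250, 307)]
```

View pics/wcmp.png

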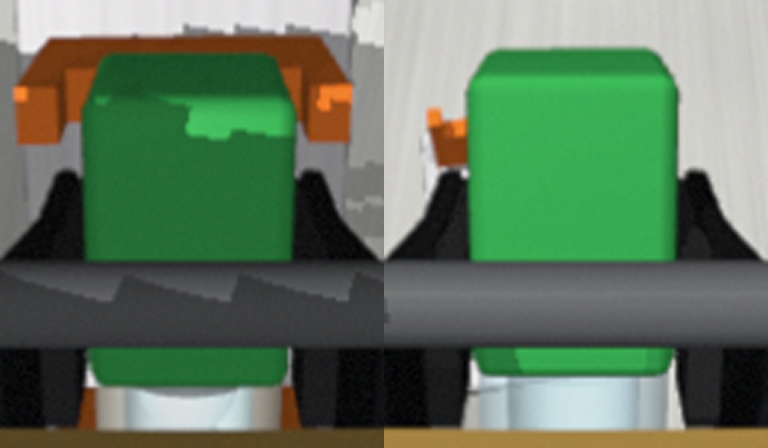

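The grip's back face is visible and foreshortened less than before, so the pivot is real. I'll solve for pitch and position from the three edge rows.

Run:
```python
from tap import *
from scipy.optimize import least_squares
ci=ctrl.camera_info("wrist");K=np.array(ci["camera_matrix"]);k1=ci["k1"]
M=np.array([[0,.001,1],[.965,-.263,0],[.263,.965,0]]);c=np.array([-.0715,-.1616,0])
def rowsof(v):
    x,y,f=v;f=np.radians(f);out=[]
    for (a,b) in ((-60,-16),(-60,16),(-11,-16)):
        P=np.array([x+(a*np.cos(f)-b*np.sin(f))/1000,y+(a*np.sin(f)+b*np.cos(f))/1000,0])
        q=M@(P-c);out.append(cv2.projectPoints(q.reshape(1,1,3),np.zeros(3),np.zeros(3),K,np.array([k1,0,0,0.]))[0].ravel()[1])
    return np.array(out)
for n,o in (("init",(210.3,197.2,300.3)),("now",(204.0,195.6,297.0))):
    r=least_squares(lambda v:rowsof(v)-o,[.0255,-.018,0],x_scale=[.01,.01,5]);print(n,r.x,r.cost)
```

```text
init [ 0.02817069 -0.01222868 -2.04603517] 4.0389678347315804e-28
now [ 0.02626202 -0.01444012 -5.82341475] 0.0
```

Relative to the fresh grasp, the tube has tilted about -4°, shifted -2 mm axially and moved 2 mm up in the hand. I'll compensate when placing it.

Run:
```python
from tap import *
R0=down(10.5);org=np.array([.4773,.1880,.0318])+R0.apply([.0255,-.018,0])+R0.apply([.0015,0,0])
R1=down(10.5,np.radians(4));P=org-R1.apply([.0236,-.0202,0]);print("org",org,"P",P)
p,R=rows([(P+[0,0,.10],R1,20)],dec=0)
```

```text
org [0.48222036 0.16145212 0.0498    ] P [0.47767329 0.18598589 0.03129546]
[[1,10,-2],[0,10,-2],[-1,10,-2],[0,10,-1],[-1,10,-2],[-2,9,-2],[-2,10,-2],[-2,10,-1],[-3,10,-2],[-3,9,-1]] 
 [[-0.004,-0.007,-0.041],[-0.003,-0.008,-0.041],[-0.004,-0.007,-0.041],[-0.004,-0.007,-0.041],[-0.004,-0.008,-0.041],[-0.003,-0.007,-0.041],[-0.004,-0.007,-0.041],[-0.004,-0.008,-0.041],[-0.004,-0.007,-0.04],[-0.003,-0.007,-0.041]]
[[-4,9,-2],[-4,10,-1],[-4,9,-2],[-5,9,-1],[-5,8,-1],[-5,9,-1],[-6,8,-1],[-6,8,-1],[-6,8,-1],[-7,7,-1]] 
 [[-0.004,-0.008,-0.041],[-0.004,-0.007,-0.041],[-0.004,-0.007,-0.041],[-0.003,-0.008,-0.041],[-0.004,-0.007,-0.041],[-0.004,-0.007,-0.041],[-0.004,-0.008,-0.041],[-0.003,-0.007,-0.041],[-0.004,-0.007,-0.041],[-0.004,-0.008,-0.041]]
end [0.4775 0.1858 0.1316] max step 10.816653826391969 turn 0.04196427051671458
```

Call:
play_rows(
  translation=[
    [1,10,-2],
    [0,10,-2],
    [-1,10,-2],
    [0,10,-1],
    [-1,10,-2],
    [-2,9,-2],
    [-2,10,-2],
    [-2,10,-1],
    [-3,10,-2],
    [-3,9,-1],
  ],
  turn=[
    [-0.004,-0.007,-0.041],
    [-0.003,-0.008,-0.041],
    [-0.004,-0.007,-0.041],
    [-0.004,-0.007,-0.041],
    [-0.004,-0.008,-0.041],
    [-0.003,-0.007,-0.041],
    [-0.004,-0.007,-0.041],
    [-0.004,-0.008,-0.041],
    [-0.004,-0.007,-0.04],
    [-0.003,-0.007,-0.041],
  ],
  fingers=[-1,-1,-1,-1,-1,-1,-1,-1,-1,-1],
  grip_force=40,
)

```text
time: 22.23
position: [0.4984, 0.1157, 0.1989]
tool_rot: [-0.908, 1.325, -0.776]
ft_force: [1.2, -0.1, -1.2]
grip_width: 0.362
```

Call:
play_rows(
  translation=[
    [-4,9,-2],
    [-4,10,-1],
    [-4,9,-2],
    [-5,9,-1],
    [-5,8,-1],
    [-5,9,-1],
    [-6,8,-1],
    [-6,8,-1],
    [-6,8,-1],
    [-7,7,-1],
  ],
  turn=[
    [-0.004,-0.008,-0.041],
    [-0.004,-0.007,-0.041],
    [-0.004,-0.007,-0.041],
    [-0.003,-0.008,-0.041],
    [-0.004,-0.007,-0.041],
    [-0.004,-0.007,-0.041],
    [-0.004,-0.008,-0.041],
    [-0.003,-0.007,-0.041],
    [-0.004,-0.007,-0.041],
    [-0.004,-0.008,-0.041],
  ],
  fingers=[-1,-1,-1,-1,-1,-1,-1,-1,-1,-1],
)

```text
time: 23.07
position: [0.477, 0.1882, 0.1325]
tool_rot: [-1.247, 1.103, -1.022]
ft_force: [-0.2, -0.5, -1.6]
grip_width: 0.362
```

Run:
```python
from tap import *
s=ctrl.get_state();print(s["time"],s["position"],s["tool_rot"],s["ft_force"])
R=Rn.from_rotvec(s["tool_rot"]);print(R.as_matrix().round(3))
im=ctrl.get_image("top");cv2.imwrite("pics/t19.png",cv2.resize(im[120:240,200:400],None,fx=4,fy=4,interpolation=2))
im=ctrl.get_image("scene");cv2.imwrite("pics/s19.png",cv2.resize(im[140:360,160:400],None,fx=2.7,fy=2.7,interpolation=2))
R1=down(10.5,np.radians(4));P=np.array([.4777,.1860,.0313])
rows([(P+[0,0,.012],R1,8),(P+[0,0,.003],R1,3)],dec=1)
```

```text
23.0667 [0.47695481 0.1882102  0.13250284] [-1.2465723   1.10347966 -1.02208477] [-0.20773268 -0.5405213  -1.60380777]
[[ 0.186 -0.01   0.983]
 [-0.98   0.065  0.186]
 [-0.065 -0.998  0.003]]
[[1.5,11.1,0.2],[1.5,11,0.2],[1.5,11.1,0.1],[1.5,11,0.2],[1.5,11.1,0.2],[1.4,11,0.2],[1.5,11.1,0.2],[1.5,11,0.2],[0.2,3,0],[0.2,3,0]] 
 [[0,0.001,0],[0,0.002,0],[0,0.001,0],[0,0.001,0],[0,0.001,0],[0,0.002,0],[0,0.001,0],[0,0.001,0.001],[0,0,0],[0,0,0]]
[[0.3,3,0]] 
 [[0,0,0]]
end [0.4778 0.186  0.0343] max step 11.20267825120404 turn 0.002
```

View pics/t19.png

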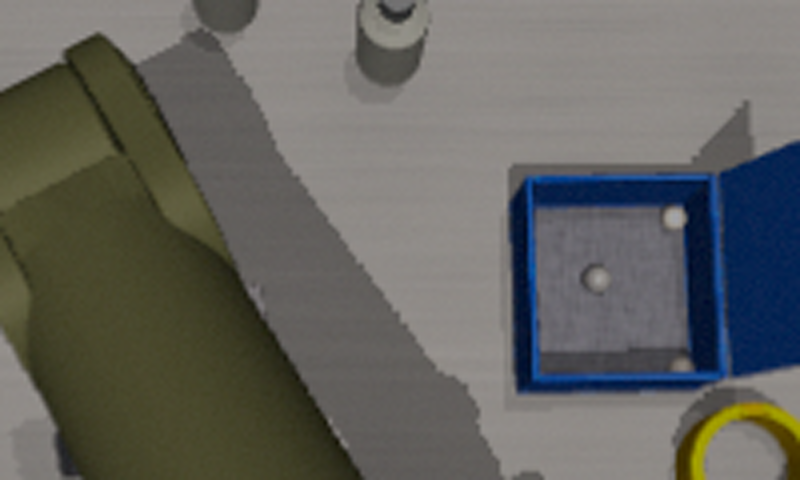

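View pics/s19.png

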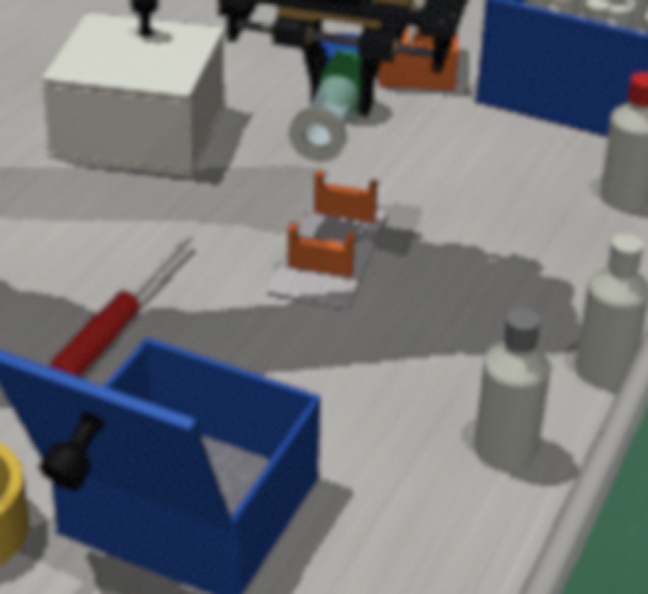

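All three balls are in the box, at (595,278), (675,217) and (681,367) in the top crop, and the lid is open. Lowering the tube into the cradle.

Call:
play_rows(
  translation=[
    [1.5,11,0],
    [1.5,11,0],
    [1.5,11,0],
    [1.5,11,0.5],
    [1.5,11,0.5],
    [1.5,11,0.5],
    [1.5,11,0],
    [1.5,11,0],
    [0,5,0],
    [0,3,0],
  ],
  turn=[
    [0,0.001,0],
    [0,0.001,0],
    [0,0.001,0],
    [0,0.001,0],
    [0,0.001,0],
    [0,0.001,0],
    [0,0.001,0],
    [0,0.001,0],
    [0,0,0],
    [0,0,0],
  ],
  fingers=[-1,-1,-1,-1,-1,-1,-1,-1,-1,-1],
)

```text
time: 24.0
position: [0.4793, 0.1823, 0.035]
tool_rot: [-1.243, 1.114, -1.025]
ft_force: [0.5, -0.1, -0.2]
grip_width: 0.366
```

Run:
```python
from tap import *
s=ctrl.get_state();print(s["time"],s["position"],s["ft_force"])
cv2.imwrite("pics/w20.png",ctrl.get_image("wrist"))
im=ctrl.get_image("scene");cv2.imwrite("pics/s20.png",cv2.resize(im[180:270,240:340],None,fx=6,fy=6,interpolation=2))
```

```text
24.0 [0.47930133 0.18232547 0.03495709] [ 0.48522605 -0.11900535 -0.19003191]
```

View pics/w20.png

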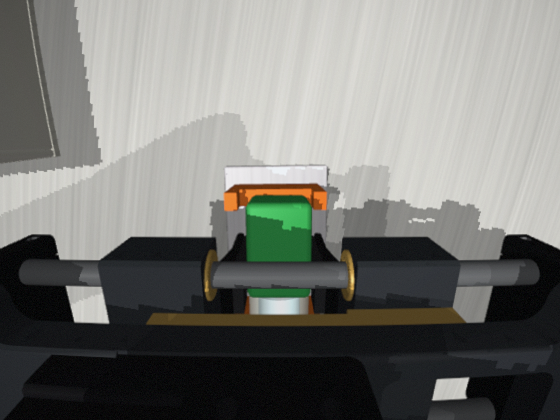

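View pics/s20.png

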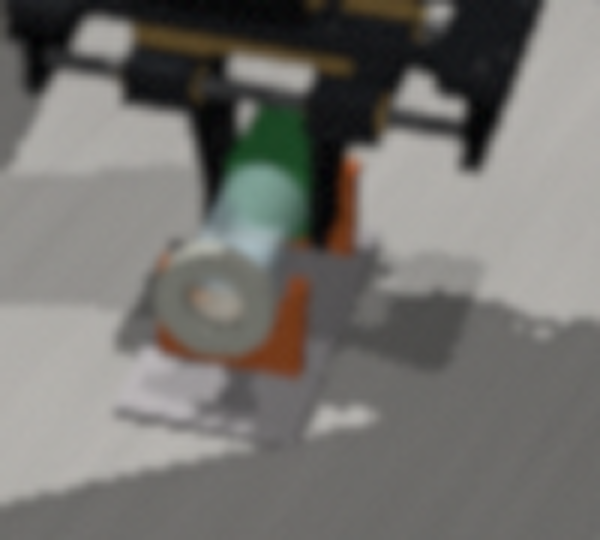

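About 4 mm too far towards the mouth. I'll shift back, lower to contact, and read the force.

Call:
play_rows(
  translation=[
    [-2,0,0],
    [-1.5,0,-0.5],
    [0,0,-0.5],
    [0,1,0],
    [0,1,0],
    [0,1,0],
    [0,1,0],
    [0,0,0],
    [0,0,0],
    [0,0,0],
  ],
  turn=[
    [0,0,0],
    [0,0,0],
    [0,0,0],
    [0,0,0],
    [0,0,0],
    [0,0,0],
    [0,0,0],
    [0,0,0],
    [0,0,0],
    [0,0,0],
  ],
  fingers=[-1,-1,-1,-1,-1,-1,-1,-1,-1,-1],
)

```text
time: 24.93
position: [0.4783, 0.1859, 0.0323]
tool_rot: [-1.242, 1.113, -1.026]
ft_force: [-0.9, 0.0, -1.3]
grip_width: 0.361
```

Call:
play_rows(
  translation=[
    [0,1,0],
    [0,1,0],
    [0,1,0],
    [0,0,0],
    [0,0,0],
    [0,0,0],
    [0,0,0],
    [0,0,0],
    [0,0,0],
    [0,0,0],
  ],
  turn=[
    [0,0,0],
    [0,0,0],
    [0,0,0],
    [0,0,0],
    [0,0,0],
    [0,0,0],
    [0,0,0],
    [0,0,0],
    [0,0,0],
    [0,0,0],
  ],
  fingers=[-1,-1,-1,-1,-1,-1,-1,-1,-1,-1],
)

```text
time: 25.77
position: [0.4785, 0.1856, 0.0313]
tool_rot: [-1.244, 1.113, -1.027]
ft_force: [-6.5, -6.3, 19.7]
grip_width: 0.364
```

Run:
```python
from tap import *
s=ctrl.get_state();print(s["time"],s["position"],s["ft_force"],s["torque"])
cv2.imwrite("pics/w21.png",cv2.resize(ctrl.get_image("wrist")[150:330,190:370],None,fx=3.3,fy=3.3,interpolation=2))
im=ctrl.get_image("scene");cv2.imwrite("pics/s21.png",cv2.resize(im[180:270,240:340],None,fx=6,fy=6,interpolation=2))
```

```text
25.7667 [0.47845308 0.18564146 0.03126788] [-6.5365783  -6.31525713 19.71260008] [-0.64139801  1.52160379  0.15573178]
```

View pics/w21.png

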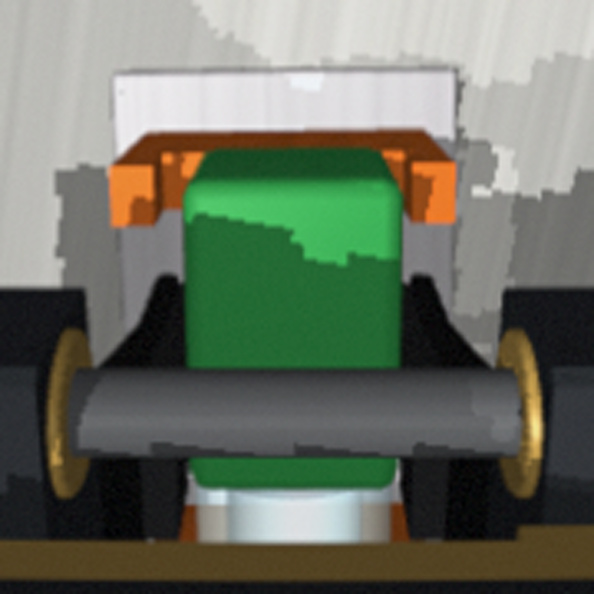

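View pics/s21.png

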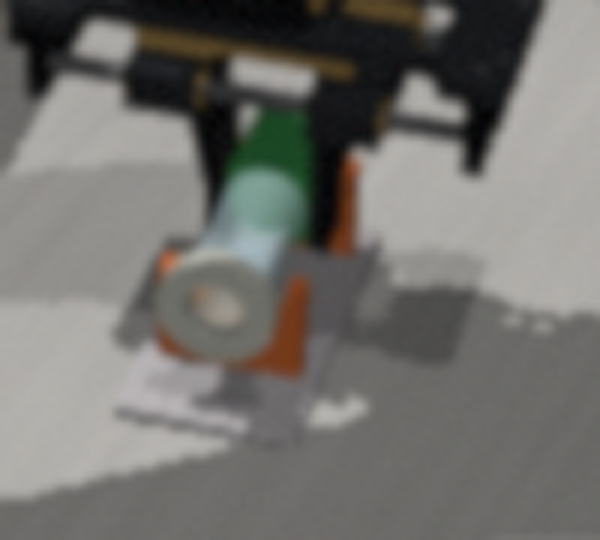

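Seated (20 N, and the height is as expected). I'll relieve the force, open, and withdraw along the approach.

Call:
play_rows(
  translation=[
    [0,-1,0],
    [0,-1,0],
    [0,0,0],
    [0,0,0],
    [0,0,0],
    [0,0,0],
    [0,0,0],
    [0,0,0],
    [0,0,0],
    [0,0,0],
  ],
  turn=[
    [0,0,0],
    [0,0,0],
    [0,0,0],
    [0,0,0],
    [0,0,0],
    [0,0,0],
    [0,0,0],
    [0,0,0],
    [0,0,0],
    [0,0,0],
  ],
  fingers=[-1,-1,-1,0,0.2,0.2,0.4,0.4,0.4,0.4],
)

```text
time: 26.7
position: [0.4783, 0.186, 0.0313]
tool_rot: [-1.242, 1.113, -1.026]
ft_force: [-0.6, -0.8, -0.9]
grip_width: 0.691
```

Call:
play_rows(
  translation=[
    [0,-8,0],
    [0,-16,0],
    [0,-20,0],
    [0,-22,0],
    [0,-22,0],
    [0,-22,0],
    [0,-22,0],
    [0,-22,0],
    [0,-22,0],
    [0,0,0],
  ],
  turn=[
    [0,0,0],
    [0,0,0],
    [0,0,0],
    [0,0,0],
    [0,0,0],
    [0,0,0],
    [0,0,0],
    [0,0,0],
    [0,0,0],
    [0,0,0],
  ],
  fingers=[0.4,0.4,0.4,0.4,0.4,0.4,0.4,0.4,0.4,0.4],
)

```text
time: 27.53
position: [0.4827, 0.175, 0.2116]
tool_rot: [-1.237, 1.108, -1.029]
ft_force: [1.9, -0.1, 0.9]
grip_width: 0.698
```

Run:
```python
from tap import *
s=ctrl.get_state();print(s["time"],s["position"],s["ft_force"],s["grip_width"])
cv2.imwrite("pics/w22.png",ctrl.get_image("wrist"))
im=ctrl.get_image("scene");cv2.imwrite("pics/s22.png",cv2.resize(im[180:270,240:340],None,fx=6,fy=6,interpolation=2))
```

```text
27.5333 [0.48274045 0.17496024 0.21158527] [ 1.85131883 -0.0633973   0.87356281] 0.6978036723227004
```

View pics/w22.png

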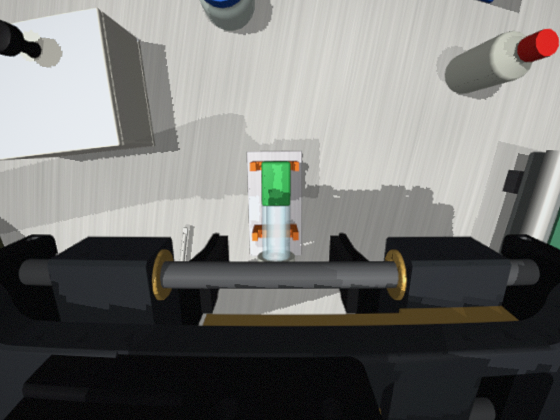

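View pics/s22.png

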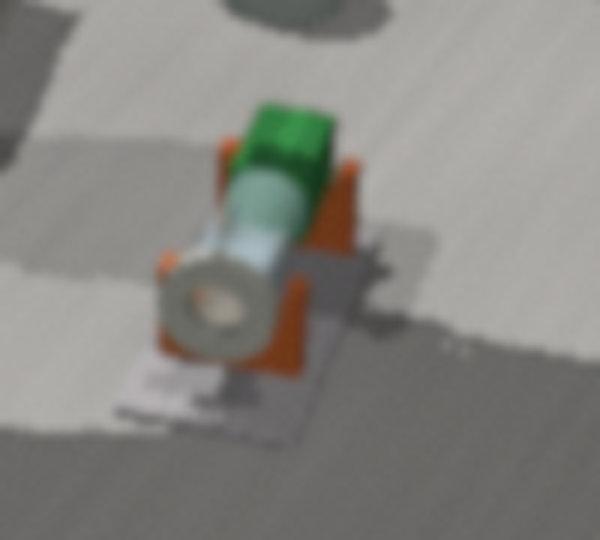

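The tube lies in both saddles with its mouth the right way. I'll move the arm away for a final top-view check.

Call:
play_rows(
  translation=[
    [5,-25,0],
    [15,-25,0],
    [30,-20,0],
    [38,-10,0],
    [38,-10,0],
    [38,-5,0],
    [38,-5,0],
    [38,-5,0],
    [30,0,0],
    [15,0,0],
  ],
  turn=[
    [0,0,0],
    [0,0,0],
    [0,0,0],
    [0,0,0],
    [0,0,0],
    [0,0,0],
    [0,0,0],
    [0,0,0],
    [0,0,0],
    [0,0,0],
  ],
  fingers=[0.4,0.4,0.4,0.4,0.4,0.4,0.4,0.4,0.4,0.4],
)

```text
time: 28.47
position: [0.5312, -0.1182, 0.2901]
tool_rot: [-1.241, 1.12, -1.029]
ft_force: [0.1, -0.2, -0.3]
grip_width: 0.701
```

Run:
```python
from tap import *
s=ctrl.get_state();print(s["time"],s["position"],s["ft_force"],s["grip_width"])
im=ctrl.get_image("top");cv2.imwrite("pics/t23.png",im);cv2.imwrite("pics/s23.png",ctrl.get_image("scene"))
T=ctrl.camera_info("top")
m=cv2.inRange(cv2.cvtColor(im,cv2.COLOR_BGR2HSV),(50,120,40),(75,255,255))[190:230,200:280]
cs=cv2.findContours(m,0,1)[0]
if cs:
    r=cv2.minAreaRect(max(cs,key=cv2.contourArea));print(r,plane(T,np.array([r[0]])+[200,190],.066))
```

```text
28.4667 [ 0.53120434 -0.11820606  0.29006127] [ 0.05700742 -0.20045771 -0.2787277 ] 0.7009568997674368
((28.139995574951172, 16.479999542236328), (12.303659439086914, 17.39482879638672), 81.8698959350586) [[0.47427468 0.19416963 0.066     ]]
```

View pics/t23.png

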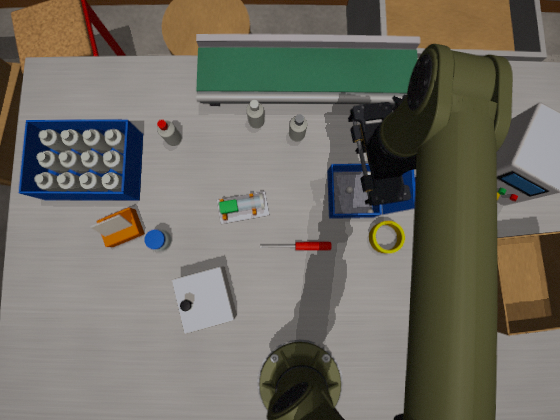

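View pics/s23.png

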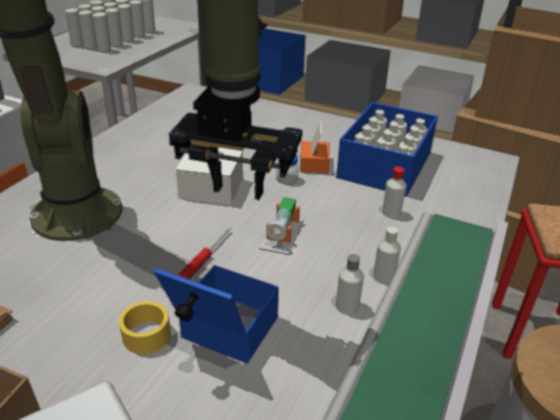

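The grip centre is about 2.4 mm from where it first lay. The lid is open, the bystanders haven't moved and the arm is clear. Handing in.

```bash
python3 -c "
from bench import ctrl
print(ctrl.get_state()['qd'].round(3)); print(ctrl.close_job())"
```

```text
[-0.034 -0.038 -0.068  0.017 -0.052  0.01  -0.017]
the job is handed in; nothing more can be done
None
```

The job is done and handed in at about 28.5 s of the 61 s allowed.

I opened the lid by its knob until it fell back on its stop, then took the tube, freed the jammed ball and laid the empty tube back in its cradle. The first four taps struck only lightly and tilted the tube in the grip. I changed to tapping along the tube's axis, and five of those taps emptied it.

**Last checks:**
- **Balls:** the barrel was empty, and the top view taken on the way back to the cradle showed all three balls in the box.
- **Tube:** it lies in both saddles, mouth the right way, with its grip about 2.4 mm from where it started.
- **Lid and bench:** the lid is open, and in the final pictures the other things looked unmoved.
- **Arm and forces:** the arm was clear of everything, with about 0 N on it. The highest wrist force I read was about 70 N, but I only saw it at the end of each move.

**Checks that disagreed:**
- **Tube tilt in the grip:** the scene camera gave about 7° and the wrist camera about 4°. I used the wrist value for laying the tube back.
- **Tap angle:** I set the axial taps using the scene value. By the wrist value the mouth was about 47° below level instead of 44°, still inside the 40 to 50° range.

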